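# Weigh the empty bottle on the two-pan balance

### The job

Weigh the empty bottle that stands on the two-pan balance: from the four steel weights in the sloping rack take the ones that together weigh the same as it, and set them down gently, upright, on the empty pan, so that the beam comes to rest level. Leave the bottle standing on its pan, the weights you do not need in the rack, and everything else where it is.

Things in the scene. Friction and masses are not known exactly. Their poses are not given: they have to be found in the camera images.
- w50: Stainless-steel knob weight of 50 g: a round foot 30 mm in diameter and 6 mm high, and on top a plain round knob 10 mm in diameter and 28 mm high, from 6 to 34 mm above the underside. Origin: centre of the underside of the foot; z runs up through the knob (at the start it leans with the rack's pockets).
- w100: Stainless-steel knob weight of 100 g: a round foot 30 mm in diameter and 6 mm high, a body 34 mm in diameter and 7 mm high on it, and on top a plain round knob 10 mm in diameter and 28 mm high, from 13 to 41 mm above the underside. Origin: centre of the underside of the foot; z runs up through the knob (at the start it leans with the rack's pockets).
- w200: Stainless-steel knob weight of 200 g: a round foot 30 mm in diameter and 6 mm high, a body 40 mm in diameter and 15 mm high on it, and on top a plain round knob 10 mm in diameter and 28 mm high, from 21 to 49 mm above the underside. Origin: centre of the underside of the foot; z runs up through the knob (at the start it leans with the rack's pockets).
- w500: Stainless-steel knob weight of 500 g: a round foot 30 mm in diameter and 6 mm high, a body 52 mm in diameter and 27 mm high on it, and on top a plain round knob 10 mm in diameter and 28 mm high, from 33 to 61 mm above the underside. Origin: centre of the underside of the foot; z runs up through the knob (at the start it leans with the rack's pockets).
- rack: Fixed black weight rack, 300 mm wide along y. Its top slopes 30 degrees, falling towards the robot (-x), with four equal round pockets (33 mm wide, 5 mm deep) at y = -112.5, -37.5, 37.5, 112.5 mm, each holding one weight, in any order, leaning 30 degrees to -x. A weight lifts out along its own z. Origin: on the table under the row of pocket floors, which are 45 mm up; z up.
- rail (a point): Middle of the steel rail, 12 mm thick, along the rack's y over the weights: 180 mm above the table, at x = 12 mm of the rack, its posts behind at x = 75 mm, y = +-153 mm. It bars a gripper that comes straight down on a weight; one leaning back towards the robot, in line with the weight's axis, clears it.
- balance: Fixed base of the grey two-pan balance, 120 x 320 x 28 mm, with a central pillar 90 mm high that carries the beam pivot and a white index plate, 70 mm wide along y, whose top is 126 mm above the table. Origin: on the table under the pivot; the beam lies along y, the load pan (with the bottle) at +y, the weight pan at -y; z up.
- beam (a joint): Tilt of the beam in rad: 0 is level (pointer on the black line of the index plate), negative: load pan down, positive: weight pan down; stops at -0.1 and +0.1, starts at -0.1. The pans stay horizontal, 125 mm from the pivot. Between the stops it tilts by 0.06 for a difference of 50 g, well damped.
- weight_pan: The empty pan: a flat plain black disc 132 mm in diameter and 4 mm thick, no rim, on a stem. Origin: at the end of the beam, 42 mm below the top of the pan. z up. It gives way downwards when loaded.
- weight_pan_top (a point): Centre of the top face of the empty pan, 117 mm above the table when the beam is level and about 12 mm higher at the start; axes as those of the balance.
- load_pan_top (a point): Centre of the top face of the pan that carries the bottle, an equal disc; 117 mm above the table when level and about 12 mm lower at the start.
- big_bottle: Empty clear glass bottle with an aluminium twist cap, 88 mm in diameter, 190 mm tall, 600 g (give or take a few grams). It stands either on the load pan or on the riser. Origin: centre of its underside; z up.
- small_bottle: Empty clear glass bottle with an aluminium twist cap, 64 mm in diameter, 140 mm tall, 250 g (give or take a few grams). It stands on the load pan if the big one is on the riser, else on the riser. Origin: centre of its underside; z up.
- riser: Fixed stainless riser table, 130 x 130 mm, 105 mm high, in front of the load pan, nearer the robot; the bottle that is not weighed stands on it. Origin: on the table under its centre.
- skewer_cup: Bystander: steel cup 72 mm in diameter, 100 mm tall, with bamboo skewers standing up to about 205 mm. Origin: centre of the underside.
- dish: Bystander: yellow ceramic dish, 110 mm in diameter, 32 mm high. Origin: centre of the underside.
- clip: Bystander: black silicone oven mitt clip lying flat, 85 x 30 x 22 mm. Origin: centre of the underside.
- spoon: Bystander: steel spoon 200 mm long lying flat, along its own x.
- jar: Bystander: glass jar with a metal lid, 60 mm in diameter, 75 mm tall. Origin: centre of the underside.
Mind the look-alikes: they are no part of the job. What is shaped like the w500 but green or red is not meant. What is shaped like the w100 but yellow is not meant.

How it is judged:
By the outcome, as a careful person would: the job done as asked, in the order asked, and still so for the second after the job is handed in, with the robot touching nothing.
It also fails if it takes over 69 s, if anything falls off the work surface, if the arm or the gripper's body presses on something with over 40 N, if the wrist force passes 120 N, or if a joint passes its speed limit or range.

### The arm

A 7-joint arm with a two-finger parallel gripper is mounted at the origin on the work surface. World frame = base frame: x ahead of the robot, y to its left, z up, the work surface at z = 0. Lengths are in m, angles in rad, forces in N, time in s.
With the tool pointing down it reaches from about 0.425 to 0.875 m from the base axis. Payload 4.7 kg.
Tool frame: the origin (TCP) lies between the finger pads; the fingertips stand 14 mm ahead of it and the grasp point (between the pads) lies 5 mm behind it; z points along the fingers, y is the line along which they close (so a half turn about z gives the same grasp; the last joint's range is limited). The gripper opens to 87 mm and grips with 3 to 60 N. Pads are 19 mm wide; open, the fingers measure 117 mm over their backs; the gripper's body (75 mm by 190 mm) begins 51 mm behind the grasp point.
Start: joints at [-1.305, 0.321, -0.07, 1.45, 0.023, 1.371, -0.057], TCP at [0.162, 0.63, 0.204] pointing down, gripper open.
Joint ranges: [-2.86, 2.86], [-0.3, 2.09], [-1.38, 1.24], [0.06, 2.45], [-1.56, 4.7], [0.09, 2.05], [-2.69, 2.69]. Speed limits (rad/s): [2.57, 2.57, 3.14, 3.14, 3.14, 3.14, 3.14].

### API

Orientations are given as a rotation vector (axis times angle).
In Python, from bench import get_state, get_image, camera_params, close_job gives the robot as it stands. The module is installed in compiled form; this text tells all that it offers.
- The arm moves only by the tool arm_command, never from a script. Its argument "motion" is a list of rows, each a list of 5 numbers: the finger opening in mm, from 0 to 87, then the shift along the tool's x, y, z in mm, then the turn about the tool's z in degrees. In form: [[gripper, x, y, z, spin], ...]. A call has 1 to 5 rows; each row is the pose to reach, as a shift and turn from the pose commanded when the call began, along the tool's axes at that moment; what a row does not reach only later rows make up. A row lasts 1/12 s, in which the tool goes at most 41.7 mm and 7.16 degrees, less where a joint would pass 70% of its speed; a pose out of reach is approached as far as the arm can. A call with a gripper value outside its range is refused whole. The fingers move at their own pace and stop on an object; "newtons" is the grip in N (left out, the last holds). Time passes only in rows, so rows that repeat a pose let the fingers close. It gives the time, the measured TCP pose, the force, the opening and the grip force at its end, in the units of the state.
- get_state(): the state, without advancing time (a new reading comes with each control period).
- get_image(name): name is "scene" or "side" or "wrist"; returns (picture, depth): 480x640x3 uint8, red, green, blue; 480x640 float32, m along the optical axis (not along the pixel's ray), 0 where there is no reading.
- camera_params(name): a dict with "intrinsics" (3x3 intrinsics, pixels), "D" ([k1, k2, p1, p2, k3] as OpenCV has them; the pictures are not rectified), "extrinsics" (4x4, takes a point from camera to world coordinates). Camera axes: x right, y down, z forward; pixel columns grow to the right and rows downward; lengths in m; the calibration is good to about 2 mm. A picture is of the moment at which its call begins: read the wrist's pose just before it. camera_params takes no time and is no camera call; for the wrist camera it gives the pose at the moment of the call.
- close_job(): hands the job in; it is judged then, once.
The state is a dict: "time": time; "joint_positions": joint angles; "qd": joint speeds; "joint_torque": joint torques, N m; "position": TCP position; "tool_rot": TCP orientation; "ft_force": force on the tool from outside, world axes, zero at the start; "torque": the same for the moment, N m; "grip_width": opening from 0.0 (shut) to 1.0 (fully open); "grip_force": force on a finger pad.
Only numpy, scipy, OpenCV 4.12 (cv2) and the standard library are available. Lean on these libraries where they do the work, as an engineer would, in place of code of your own. Each camera call takes 0.05 s, during which the arm holds its last target. There are 200 camera calls.

## Working session

There is one attempt and no reset: what is moved stays moved. The work goes in short steps, Python scripts to look and compute and a tool call to move; the robot and the scene stay as the last step left them, time stands still between calls to the robot, and variables do not carry over. Pictures are saved under pics/ and viewed, at most 10 in all, crops included, and the job is handed in when it is done.

Besides the shell and the picture viewer there is one more tool, called as a command line: name --pt "numbers of a row" for each row, then --argument value for the rest. arm_command: Moves the arm, as the interface text tells. Its arguments: {"type":"object","properties":{"motion":{"type":"array"},"newtons":{"type":"number"}},"required":["motion"]}

```bash
mkdir -p pics
cat > h.py <<'E'
import numpy as np, cv2
from bench import *
from scipy.spatial.transform import Rotation as R
def save(n,f,crop=None,s=1):
    im,d=get_image(n); np.savez(''+f+'.npz',im=im,d=d,T=camera_params(n)['extrinsics'])
    c=im if crop is None else im[crop[1]:crop[3],crop[0]:crop[2]]
    c=cv2.resize(c,None,fx=s,fy=s,interpolation=cv2.INTER_CUBIC)
    cv2.imwrite('pics/'+f+'.png',c[:,:,::-1])
def pts(n,f,uv,z=None):
    """world points of pixels from depth (z None) or by ray to height z"""
    p=camera_params(n);K=np.array(p['intrinsics']);a=np.load(''+f+'.npz');T=a['T']
    uv=np.array(uv,float).reshape(-1,2)
    r=cv2.undistortPoints(uv.reshape(-1,1,2),K,np.array(p['D'])).reshape(-1,2)
    r=np.c_[r,np.ones(len(r))]
    if z is None:
        d=np.array([a['d'][int(round(v)),int(round(u))] for u,v in uv])
        return (r*d[:,None])@T[:3,:3].T+T[:3,3]
    w=r@T[:3,:3].T; s=(z-T[2,3])/w[:,2]
    return w*s[:,None]+T[:3,3]
E
python3 - <<'E'
from h import *
s=get_state();print({k:np.round(v,3) for k,v in s.items()})
save('scene','s0');save('side','d0')
for n in('scene','side','wrist'):print(np.round(camera_params(n)['extrinsics'],3))
E
```

```text
{'time': np.float64(0.0), 'joint_positions': array([-1.305,  0.322, -0.07 ,  1.452,  0.023,  1.371, -0.057]), 'qd': array([ 0.001,  0.001,  0.   , -0.   ,  0.   ,  0.   , -0.   ]), 'joint_torque': array([-0.0000e+00, -4.9131e+01, -4.0400e-01, -3.1251e+01, -6.4000e-02,
        4.4000e-02,  0.0000e+00]), 'position': array([0.162, 0.629, 0.203]), 'tool_rot': array([-3.940e-01, -3.117e+00,  3.000e-03]), 'ft_force': array([-0.435, -0.626,  0.041]), 'torque': array([-0.019,  0.038,  0.016]), 'grip_force': np.float64(0.0), 'grip_width': np.float64(1.001)}
[[-0.884  0.405 -0.233  0.835]
 [ 0.467  0.76  -0.452  0.504]
 [-0.006 -0.508 -0.861  1.096]
 [ 0.     0.     0.     1.   ]]
[[ 0.973 -0.183  0.141  0.432]
 [-0.231 -0.739  0.633 -0.636]
 [-0.012 -0.649 -0.761  0.894]
 [ 0.     0.     0.     1.   ]]
[[ 0.248  0.922  0.297  0.079]
 [ 0.969 -0.236 -0.077  0.65 ]
 [-0.001  0.307 -0.952  0.384]
 [ 0.     0.     0.     1.   ]]
```

View pics/s0.png

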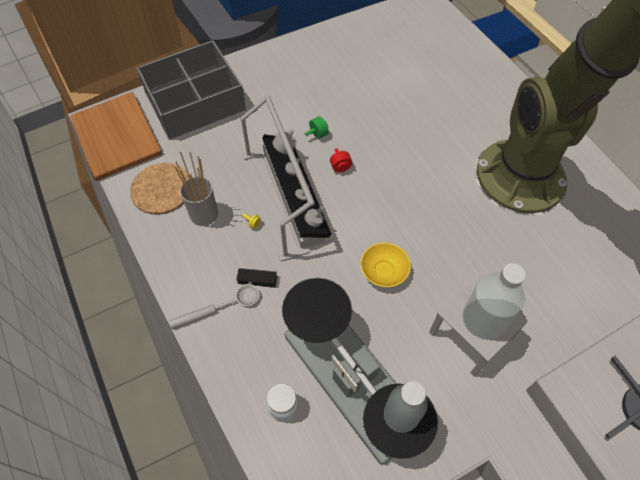

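View pics/d0.png

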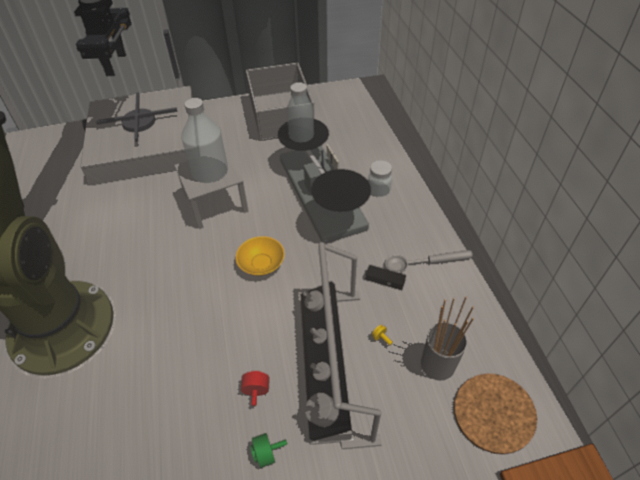

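Scene: bottle on the load pan, at scene (405,405), is the smaller one, and the larger stands on the riser at (495,300). So 250 g is needed, which means w200 + w50. Rack weights in the side image are at (313,300), (319,335), (320,371) and (321,408). The look-alikes are red (255,385), green (263,450) and yellow (381,335). Next I'll take a close crop to choose and measure.

Run:
```python
from h import *
im=np.load('d0.npz')['im'][260:450,250:400]
im2=np.load('s0.npz')['im'][90:270,225:375]
a=cv2.resize(im,(390,500),interpolation=cv2.INTER_CUBIC);b=cv2.resize(im2,(400,500),interpolation=cv2.INTER_CUBIC)
cv2.imwrite('pics/c0.png',np.hstack([a,b])[:,:,::-1])
```

```text
(no output)
```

View pics/c0.png

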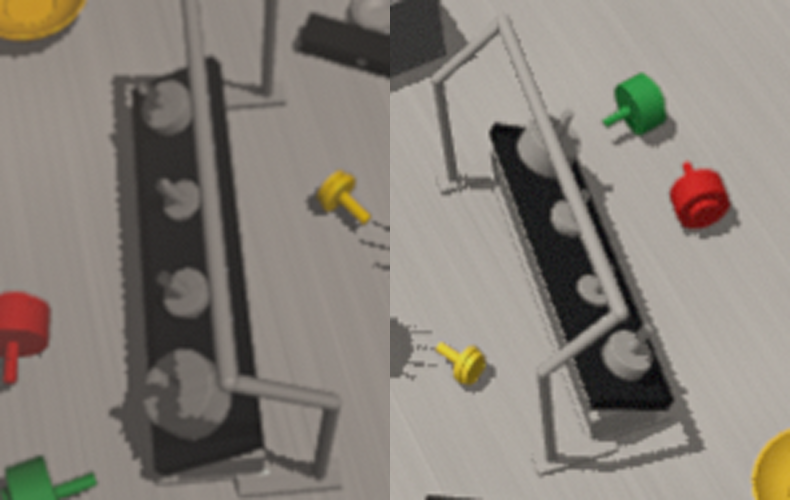

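Run:
```python
from h import *
np.set_printoptions(precision=4,suppress=True)
S=pts('side','d0',[(337.7,405.2),(321.5,247)],.18);print('rail side',S)
C=pts('scene','s0',[(267,97),(310.5,202.3)],.18);print('rail scene',C)
print('rail depth',pts('side','d0',[(331,350),(325,290)]))
# dense cloud near rack, from both
for n,f in(('side','d0'),('scene','s0')):
    a=np.load(f+'.npz');v,u=np.mgrid[0:480,0:640];m=a['d']>0
    P=np.full((480*640,3),np.nan);uv=np.c_[u[m],v[m]]
    P[m.ravel()]=pts(n,f,uv);np.save(f+'_P.npy',P.reshape(480,640,3))
A=np.load('d0_P.npy');B=np.load('s0_P.npy')
for n,f in(('side','d0'),('scene','s0')):
    P=np.load(f+'_P.npy').reshape(-1,3);m=(abs(P[:,2]-.18)<.012)&(P[:,0]>.4)
    Q=P[m];Q=Q[(Q[:,1]<.15)];print(n,len(Q),Q.min(0),Q.max(0))
    im=np.load(f+'.npz')['im'].reshape(-1,3)
    # pans: black at .129
    for z in(.129,.105):
        m=(abs(P[:,2]-z)<.006)&(im.max(1)<45)&(P[:,1]>0);Q=P[m];
        if len(Q):print(n,'pan',z,len(Q),Q.min(0),Q.max(0),(Q.min(0)+Q.max(0))/2)
for p in [(313,300),(319,335),(320,371),(321,408),(298,95),(195,103),(340,190),(303,135)]:print(p,A[p[1],p[0]])
for p in [(340,155),(315,128),(413,390),(513,272),(385,265),(253,222)]:print('sc',p,B[p[1],p[0]])
```

```text
rail side [[ 0.5075 -0.3628  0.18  ]
 [ 0.5524 -0.0642  0.18  ]]
rail scene [[ 0.5043 -0.3635  0.18  ]
 [ 0.5517 -0.0605  0.18  ]]
rail depth [[ 0.5188 -0.2751  0.1844]
 [ 0.5356 -0.1633  0.1864]]
side 2210 [ 0.5007 -0.371   0.168 ] [1.2505 0.1499 0.192 ]
side pan 0.129 37 [0.4591 0.0674 0.1236] [0.7758 1.1293 0.1346] [0.6175 0.5983 0.1291]
side pan 0.105 97 [0.4577 0.3487 0.099 ] [0.5684 1.1368 0.1096] [0.5131 0.7428 0.1043]
scene 1334 [ 0.4998 -0.9431  0.168 ] [ 0.9249 -0.0537  0.192 ]
scene pan 0.129 2955 [0.5753 0.0654 0.1238] [0.7018 0.2584 0.135 ] [0.6386 0.1619 0.1294]
scene pan 0.105 2199 [0.5401 0.3104 0.0995] [0.6669 0.4383 0.1106] [0.6035 0.3744 0.1051]
(313, 300) [ 0.5249 -0.1     0.0655]
(319, 335) [ 0.5198 -0.1745  0.0575]
(320, 371) [ 0.5048 -0.2479  0.0605]
(321, 408) [ 0.4901 -0.3206  0.0748]
(298, 95) [0.5933 0.3491 0.2338]
(195, 103) [0.3641 0.2876 0.2933]
(340, 190) [0.6368 0.1238 0.1294]
(303, 135) [0.5977 0.3363 0.1265]
sc (340, 155) [ 0.3869 -0.2267  0.0534]
sc (315, 128) [ 0.393  -0.3429  0.0378]
sc (413, 390) [0.5945 0.3631 0.2446]
sc (513, 272) [0.3597 0.2863 0.2953]
sc (385, 265) [0.4311 0.0589 0.0078]
sc (253, 222) [ 0.6448 -0.1673  0.0285]
```

arm_command --pt "87 0 0 -40 0" --pt "87 0 40 -70 0" --pt "87 0 80 -70 0" --pt "87 0 120 -70 0" --pt "87 0 160 -70 0" --newtons 15

```text
time: 0.52
position: [0.2019, 0.7841, 0.2762]
tool_rot: [0.395, 3.116, 0.004]
ft_force: [0.7, 1.2, 0.8]
grip_width: 1.0
grip_force: 0.0
```

arm_command --pt "87 0 40 0 0" --pt "87 0 80 0 0" --pt "87 0 120 0 0" --pt "87 0 160 0 0" --pt "87 0 200 0 0"

```text
time: 0.93
position: [0.2144, 0.8695, 0.258]
tool_rot: [0.364, 3.097, -0.002]
ft_force: [3.9, -0.2, -3.4]
grip_width: 1.003
grip_force: 0.0
```

arm_command --pt "87 0 40 0 0" --pt "87 0 80 0 0" --pt "87 0 120 0 0" --pt "87 0 160 0 0" --pt "87 0 200 0 0"

```text
time: 1.35
position: [0.2111, 0.9017, 0.2341]
tool_rot: [0.346, 3.109, 0.071]
ft_force: [0.6, -1.6, -0.4]
grip_width: 1.001
grip_force: 0.0
```

Run:
```python
from h import *
s=get_state();r=R.from_rotvec(s['tool_rot']).as_matrix();print(s['joint_positions'].round(3),r.round(3),s['position'])
```

```text
[-1.38   1.155  0.212  0.059 -0.198  1.882 -0.015] [[-0.975  0.219  0.018]
 [ 0.22   0.975  0.044]
 [-0.008  0.047 -0.999]] [0.21106326 0.90173715 0.23406357]
```

arm_command --pt "87 0 -40 0 0" --pt "87 0 -80 0 0" --pt "87 0 -120 0 0" --pt "87 0 -120 0 0"

```text
time: 1.68
position: [0.1957, 0.8227, 0.233]
tool_rot: [0.35, 3.101, 0.073]
ft_force: [0.2, 1.8, 1.7]
grip_width: 0.997
grip_force: 0.0
```

Run:
```python
from h import *
s=get_state();r=R.from_rotvec(s['tool_rot']).as_matrix();print(s['joint_positions'].round(3),r.round(3),s['position'])
```

```text
[-1.475  0.74   0.225  0.799 -0.138  1.566  0.032] [[-0.975  0.222  0.025]
 [ 0.223  0.974  0.044]
 [-0.015  0.049 -0.999]] [0.19571816 0.82267458 0.23299497]
```

arm_command --pt "87 0 -10 -40 0" --pt "87 -10 -25 -75 0" --pt "87 -25 -45 -108 1" --pt "87 -43 -69 -135 2" --pt "87 -65 -99 -150 3"

```text
time: 2.1
position: [0.2321, 0.7061, 0.3843]
tool_rot: [0.428, 3.094, 0.083]
ft_force: [0.7, 0.9, 1.2]
grip_width: 0.998
grip_force: 0.0
```

arm_command --pt "87 -24 -33 -5 0" --pt "87 -48 -66 -10 0" --pt "87 -72 -99 -15 0" --pt "87 -96 -132 -20 0" --pt "87 -120 -165 -25 0"

```text
time: 2.52
position: [0.3032, 0.5111, 0.399]
tool_rot: [0.431, 3.094, 0.075]
ft_force: [0.8, 0.1, 0.6]
grip_width: 1.001
grip_force: 0.0
```

arm_command --pt "87 -24 -33 -5 0" --pt "87 -48 -66 -10 0" --pt "87 -72 -99 -15 0" --pt "87 -96 -132 -20 0" --pt "87 -120 -165 -25 0"

```text
time: 2.93
position: [0.373, 0.3186, 0.4171]
tool_rot: [0.431, 3.094, 0.076]
ft_force: [0.9, -0.3, 0.2]
grip_width: 1.0
grip_force: 0.0
```

arm_command --pt "87 -24 -33 -5 0" --pt "87 -48 -66 -10 0" --pt "87 -72 -99 -15 0" --pt "87 -96 -132 -20 0" --pt "87 -120 -165 -25 0"

```text
time: 3.35
position: [0.4427, 0.1261, 0.4351]
tool_rot: [0.431, 3.093, 0.077]
ft_force: [0.8, -0.4, -0.8]
grip_width: 0.999
grip_force: 0.0
```

```bash
cat > st.py <<'E'
from h import *
s=get_state();r=R.from_rotvec(s['tool_rot']).as_matrix();print(s['time'],s['joint_positions'].round(3),'\n',r.round(3),s['position'].round(4))
open('log.txt','a').write(repr((list(s['joint_positions']),list(s['position']),r.tolist()))+'\n')
E
python3 st.py
```

```text
3.35 [-1.073 -0.19   0.638  1.499  0.083  1.753  0.869] 
 [[-0.962  0.272  0.024]
 [ 0.273  0.961  0.046]
 [-0.01   0.051 -0.999]] [0.4427 0.1261 0.4351]
```

arm_command --pt "87 -24 -25 -20 -2" --pt "87 -48 -50 -40 -4" --pt "87 -72 -75 -60 -6" --pt "87 -96 -100 -80 -8" --pt "87 -120 -125 -100 -8"

```text
time: 3.77
position: [0.5213, -0.0306, 0.5316]
tool_rot: [0.208, 3.111, 0.076]
ft_force: [1.1, -0.5, 0.3]
grip_width: 1.0
grip_force: 0.0
```

arm_command --pt "87 -15 -14 -36 0" --pt "87 -30 -28 -72 0" --pt "87 -45 -42 -108 0" --pt "87 -60 -56 -144 0" --pt "87 -75 -70 -180 0"

```text
time: 4.18
position: [0.5482, -0.06, 0.5696]
tool_rot: [0.21, 3.106, 0.063]
ft_force: [-0.3, 0.3, 0.0]
grip_width: 1.001
grip_force: 0.0
```

```bash
python3 st.py
```

```text
4.1833 [-0.109  0.196  0.274  0.879 -0.108  2.047  1.544] 
 [[-0.991  0.134  0.031]
 [ 0.135  0.99   0.039]
 [-0.025  0.042 -0.999]] [ 0.5482 -0.06    0.5696]
```

arm_command --pt "87 0 0 -40 0" --pt "87 0 0 -80 0" --pt "87 0 0 -120 0" --pt "87 0 0 -160 0" --pt "87 0 0 -200 0"

```text
time: 4.6
position: [0.5318, -0.0606, 0.6018]
tool_rot: [0.211, 3.05, 0.06]
ft_force: [-0.2, -0.6, 0.6]
grip_width: 1.001
grip_force: 0.0
```

```bash
python3 st.py
```

```text
4.6 [-0.018  0.147  0.145  0.86  -0.073  2.052  1.52 ] 
 [[-0.987  0.136  0.086]
 [ 0.139  0.99   0.033]
 [-0.081  0.045 -0.996]] [ 0.5318 -0.0606  0.6018]
```

arm_command --pt "87 0 0 -200 0" --pt "87 0 0 -200 0" --pt "87 0 0 -200 0" --pt "87 0 0 -200 0" --pt "87 0 0 -200 0"

```text
time: 5.02
position: [0.5125, -0.0594, 0.6309]
tool_rot: [0.206, 2.994, 0.058]
ft_force: [0.4, 0.1, -0.5]
grip_width: 1.004
grip_force: 0.0
```

arm_command --pt "87 100 0 -200 0" --pt "87 100 0 -200 0" --pt "87 100 0 -200 0" --pt "87 100 0 -200 0" --pt "87 100 0 -200 0"

```text
time: 5.43
position: [0.4331, -0.0501, 0.6555]
tool_rot: [0.204, 2.944, 0.055]
ft_force: [0.6, 0.0, -0.2]
grip_width: 0.997
grip_force: 0.0
```

```bash
python3 st.py
```

```text
5.4333 [ 0.274 -0.077 -0.157  0.976 -0.065  2.053  1.513] 
 [[-0.973  0.133  0.191]
 [ 0.14   0.99   0.024]
 [-0.186  0.05  -0.981]] [ 0.4331 -0.0501  0.6555]
```

arm_command --pt "87 -60 0 -200 0" --pt "87 -60 0 -200 0" --pt "87 -60 0 -200 0" --pt "87 -60 0 -200 0" --pt "87 -60 0 -200 0"

```text
time: 5.85
position: [0.4605, -0.0564, 0.6809]
tool_rot: [0.203, 2.893, 0.055]
ft_force: [0.2, 0.3, 0.0]
grip_width: 1.002
grip_force: 0.0
```

```bash
python3 st.py
```

```text
5.85 [ 0.355 -0.02  -0.242  0.868 -0.059  2.052  1.51 ] 
 [[-0.961  0.133  0.241]
 [ 0.142  0.99   0.021]
 [-0.235  0.054 -0.97 ]] [ 0.4605 -0.0564  0.6809]
```

arm_command --pt "87 -60 0 -200 0" --pt "87 -60 0 -200 0" --pt "87 -60 0 -200 0" --pt "87 -60 0 -200 0" --pt "87 -60 0 -200 0"

```text
time: 6.27
position: [0.4736, -0.0609, 0.7076]
tool_rot: [0.2, 2.837, 0.053]
ft_force: [-0.0, -0.1, -0.1]
grip_width: 1.002
grip_force: 0.0
```

```bash
python3 st.py
python3 - <<'E'
from h import *
from scipy.optimize import least_squares
D=[eval(l) for l in open('log.txt')]
D.append(([-1.305,0.322,-0.07,1.452,0.023,1.371,-0.057],[.162,.629,.203],R.from_rotvec([-.394,-3.117,.003]).as_matrix()))
def fk(q,p,sg):
    T=R.identity();x=np.array([0,0,p[0]])
    ax='zyzyzyz';off=[0,p[1],0,p[2],0,p[3],0]
    seg={2:(p[4],p[1]),4:(p[5],p[2]),6:(p[6],p[3])}
    T=R.from_euler('z',p[7])
    for i in range(7):
        T=T*R.from_euler(ax[i],sg[i]*q[i])
        if i in seg:x=x+T.apply([seg[i][0],0,seg[i][1]])
    return x,T*R.from_euler('z',p[8])
import itertools
best=None
for sg in itertools.product([1,-1],repeat=4):
    s=[sg[0],1,sg[1],1,sg[2],1,sg[3]]
    def f(p):
        o=[]
        for q,x,r in D:
            a,T=fk(q,p,s);o+=list(a-x)+list(.3*(T.as_matrix()-np.array(r)).ravel())
        return o
    for p7 in(0,np.pi):
      for p8 in (0,np.pi/2,np.pi,-np.pi/2):
        l=least_squares(f,[.3,.4,.4,.2,0,0,0,p7,p8])
        if best is None or l.cost<best[0]:best=(l.cost,s,l.x)
print(best[0],best[1],best[2].round(4))
E
```

```text
6.2667 [ 0.239  0.003 -0.128  0.79  -0.054  2.053  1.509] 
 [[-0.947  0.132  0.294]
 [ 0.143  0.99   0.016]
 [-0.289  0.057 -0.956]] [ 0.4736 -0.0609  0.7076]
7.003889587396592e-05 [-1, 1, -1, 1, -1, 1, -1] [ 0.2277  0.447   0.5196  0.3517  0.0047 -0.0061  0.0047 -0.0394  1.5319]
```

```bash
cat >> h.py <<'E'
def shift(p,s=None):
    s=s or get_state();r=R.from_rotvec(s['tool_rot']).as_matrix()
    return ((np.array(p)-s['position'])@r*1000).round(1)
E
python3 -c "
from h import *
print(shift([.44,-.13,.33]))"
```

```text
[131.  -94.3 349.9]
```

arm_command --pt "87 13 -9 35 0" --pt "87 26 -19 70 0" --pt "87 39 -28 105 0" --pt "87 52 -38 140 0" --pt "87 65 -47 175 0"

```text
time: 6.68
position: [0.4565, -0.0956, 0.5167]
tool_rot: [0.2, 2.838, 0.053]
ft_force: [0.7, -0.9, -0.3]
grip_width: 1.002
grip_force: 0.0
```

arm_command --pt "87 13 -9 35 0" --pt "87 26 -19 70 0" --pt "87 39 -28 105 0" --pt "87 52 -38 140 0" --pt "87 65 -47 175 0"

```text
time: 7.1
position: [0.4543, -0.1349, 0.3266]
tool_rot: [0.199, 2.852, 0.062]
ft_force: [0.9, 0.2, 0.6]
grip_width: 0.998
grip_force: 0.0
```

Run:
```python
from h import *
exec(open('st.py').read())
save('wrist','w1')
```

```text
7.1 [ 0.6   -0.3   -0.211  1.863 -0.196  1.32   1.846] 
 [[-0.951  0.13   0.281]
 [ 0.142  0.99   0.023]
 [-0.275  0.062 -0.96 ]] [ 0.4543 -0.1349  0.3266]
```

View pics/w1.png

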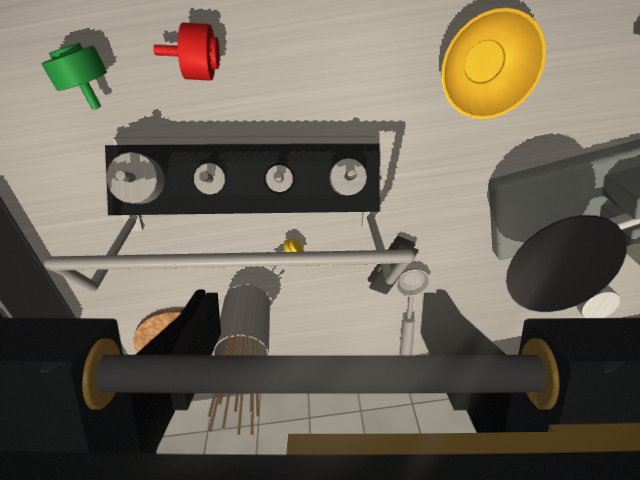

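Run:
```python
from h import *
p=camera_params('wrist');K=np.array(p['intrinsics']);D=np.array(p['D']);a=np.load('w1.npz');T=np.linalg.inv(a['T'])
ax=np.array([-.494,.076,.866])
for n,o,sb,st in(('w200',[.5342,-.0997,.045],.021,.049),('w50',[.5228,-.1738,.045],.006,.034)):
    P=np.array([o+ax*sb,o+ax*st]);c=P@T[:3,:3].T+T[:3,3]
    print(n,cv2.projectPoints(c,np.zeros(3),np.zeros(3),K,D)[0].reshape(-1,2).round(1))
c=np.array([[.529,-.2127,.18]])@T[:3,:3].T+T[:3,3];print('rail mid',cv2.projectPoints(c,np.zeros(3),np.zeros(3),K,D)[0].ravel())
im=cv2.resize(a['im'][140:215,240:400],(800,375),interpolation=cv2.INTER_CUBIC)
cv2.imwrite('pics/c1.png',im[:,:,::-1])
```

```text
w200 [[349.3 191.7]
 [353.  189.7]]
w50 [[279.2 193.5]
 [278.3 191.8]]
rail mid [233.04927219 278.56309523]
```

View pics/c1.png

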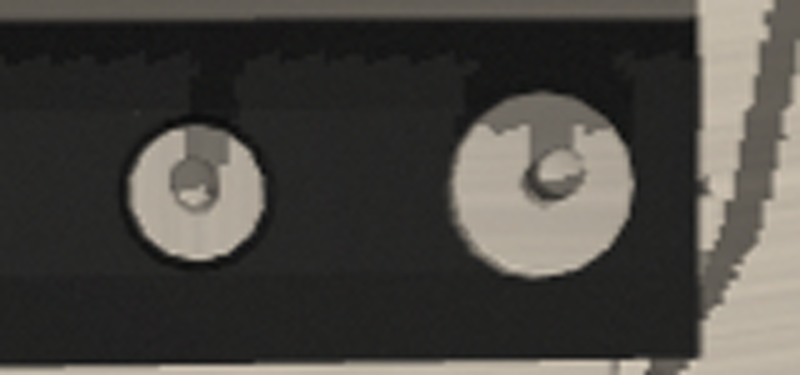

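```bash
python3 st.py
python3 - <<'E'
from h import *
p=camera_params('wrist');K=np.array(p['intrinsics']);D=np.array(p['D']);T0=p['extrinsics'];print(get_state()['qd'].round(3))
im,d=get_image('wrist');T1=camera_params('wrist')['extrinsics'];print(abs(np.array(T0)-T1).max())
np.savez('w2.npz',im=im,d=d,T=T0);T=np.linalg.inv(T0)
g=cv2.cvtColor(im,cv2.COLOR_RGB2GRAY);m=(g>60).astype(np.uint8);m[:130]=0;m[230:]=0
n,l,st,c=cv2.connectedComponentsWithStats(m)
for i in range(1,n):
    if 200<st[i,4]<4000:print(st[i],c[i].round(1))
ax=np.array([-.494,.076,.866])
for n,o,sb,st in(('w200',[.5342,-.0997,.045],.021,.049),('w50',[.5228,-.1738,.045],.006,.034)):
    P=np.array([o+ax*sb,o+ax*st]);c=P@T[:3,:3].T+T[:3,3]
    print(n,cv2.projectPoints(c,np.zeros(3),np.zeros(3),K,D)[0].reshape(-1,2).round(1))
E
```

```text
7.15 [ 0.61  -0.297 -0.215  1.882 -0.197  1.319  1.849] 
 [[-0.955  0.136  0.263]
 [ 0.148  0.989  0.028]
 [-0.256  0.066 -0.964]] [ 0.4475 -0.1356  0.314 ]
[-0.086  0.037  0.066 -0.054  0.075  0.185 -0.121]
0.0043001983366229846
[ 331  173   38   38 1105] [349.5 191.9]
[194 179  32  32 784] [209.2 194.6]
[266 180  28  28 600] [279.7 193.7]
w200 [[349.3 191.7]
 [353.  189.7]]
w50 [[279.2 193.5]
 [278.3 191.8]]
```

```bash
python3 -c "
from h import *
s=get_state();print(s['position'],shift([.480,-.098,.2],s),shift([.514,-.0963,.0783],s))"
```

```text
[ 0.44842564 -0.13543778  0.31858546] [  6.   33.6 123.7] [  5.2  32.  250. ]
```

arm_command --pt "87 2 15 30 0" --pt "87 4 28 65 0" --pt "87 6 33 95 0" --pt "87 6 34 124 0" --pt "87 6 34 124 0"

```text
time: 7.62
position: [0.4874, -0.095, 0.2076]
tool_rot: [0.196, 2.857, 0.064]
ft_force: [-0.4, 0.7, -1.1]
grip_width: 0.998
grip_force: 0.0
```

```bash
python3 st.py;python3 -c "
from h import *
print(shift([.514,-.0963,.0783]))"
```

```text
7.6167 [ 0.564 -0.22  -0.312  2.032 -0.184  1.06   1.753] 
 [[-0.953  0.128  0.276]
 [ 0.14   0.99   0.025]
 [-0.27   0.063 -0.961]] [ 0.4874 -0.095   0.2076]
[  9.4  -6.  131.6]
```

arm_command --pt "60 8 -5 30 0" --pt "50 9 -6 65 0" --pt "50 9 -6 95 0" --pt "50 9 -6 120 0" --pt "50 9 -6 125 0"

```text
time: 8.03
position: [0.5143, -0.0988, 0.0869]
tool_rot: [0.199, 2.854, 0.063]
ft_force: [-0.3, 1.2, -0.1]
grip_width: 0.706
grip_force: 0.0
```

```bash
python3 st.py;python3 -c "
from h import *
print(shift([.514,-.0963,.0783]))
save('wrist','w3')"
```

```text
8.0333 [ 0.554 -0.04  -0.349  2.137 -0.134  0.774  1.718] 
 [[-0.951  0.13   0.279]
 [ 0.142  0.99   0.024]
 [-0.273  0.062 -0.96 ]] [ 0.5143 -0.0988  0.0869]
[3.  1.9 8.2]
```

View pics/w3.png

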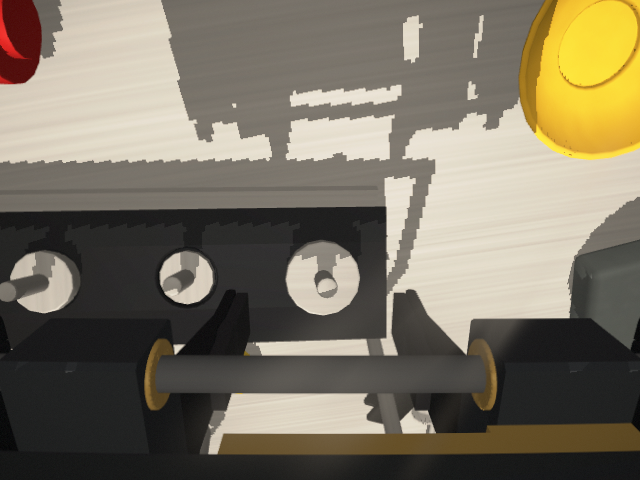

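arm_command --pt "40 3 2 6 0" --pt "20 3 2 6 0" --pt "5 3 2 6 0" --pt "3 3 2 6 0" --pt "3 3 2 6 0" --newtons 12

```text
time: 8.5
position: [0.5134, -0.0974, 0.0824]
tool_rot: [0.2, 2.849, 0.06]
ft_force: [0.4, -0.2, -0.7]
grip_width: 0.288
grip_force: 0.0
```

arm_command --pt "3 0 0 0 0" --pt "3 0 0 0 0"

```text
time: 8.67
position: [0.5128, -0.0972, 0.0814]
tool_rot: [0.201, 2.851, 0.06]
ft_force: [0.1, -0.2, 0.2]
grip_width: 0.132
grip_force: 0.0
```

```bash
python3 st.py;python3 -c "
from h import *
s=get_state();print(shift([.514,-.0963,.0783],s),s['grip_width']*87,s['grip_force'],s['ft_force'])"
```

```text
8.6667 [ 0.555 -0.039 -0.354  2.149 -0.132  0.757  1.713] 
 [[-0.951  0.131  0.281]
 [ 0.143  0.989  0.022]
 [-0.276  0.061 -0.959]] [ 0.5128 -0.0972  0.0814]
[-0.1  0.8  3.4] 11.478614846762877 0.0 [ 0.05886729 -0.22824266  0.20528753]
```

arm_command --pt "3 0 0 0 0" --pt "3 1 0 -5 0" --pt "3 4 1 -15 0" --pt "3 9 2 -38 0" --pt "3 16 4 -65 0"

```text
time: 9.08
position: [0.4784, -0.0916, 0.1386]
tool_rot: [0.2, 2.855, 0.063]
ft_force: [0.8, 0.1, 0.8]
grip_width: 0.041
grip_force: 0.0
```

arm_command --pt "3 0 0 -40 0" --pt "3 0 0 -80 0" --pt "3 40 0 -80 0" --pt "3 80 0 -80 0" --pt "3 120 0 -80 0"

```text
time: 9.5
position: [0.3681, -0.0656, 0.0839]
tool_rot: [0.212, 3.018, 0.043]
ft_force: [1.9, 1.2, -2.3]
grip_width: 0.035
grip_force: 0.0
```

```bash
python3 st.py
```

```text
9.5 [ 0.812 -0.302 -0.574  2.298 -0.251  1.003  1.805] 
 [[-0.983  0.138  0.117]
 [ 0.141  0.99   0.02 ]
 [-0.113  0.037 -0.993]] [ 0.3681 -0.0656  0.0839]
```

arm_command --pt "60 0 0 -40 0" --pt "87 0 0 -80 0" --pt "87 0 0 -100 0"

```text
time: 9.75
position: [0.3685, -0.0665, 0.1419]
tool_rot: [0.207, 3.055, 0.054]
ft_force: [0.6, 1.0, 1.6]
grip_width: 0.181
grip_force: 0.0
```

```bash
python3 st.py
python3 - <<'E'
from h import *
save('wrist','w4');save('side','d4')
a=np.load('d4.npz')['im'][260:450,250:400];b=np.load('w4.npz')['im']
cv2.imwrite('pics/c4.png',np.hstack([cv2.resize(a,(330,420),interpolation=cv2.INTER_CUBIC),cv2.resize(b,(470,420))])[:,:,::-1])
E
```

```text
9.75 [ 0.461 -0.301 -0.259  2.2   -0.133  1.162  1.695] 
 [[-0.988  0.133  0.081]
 [ 0.136  0.99   0.03 ]
 [-0.077  0.041 -0.996]] [ 0.3685 -0.0665  0.1419]
```

View pics/c4.png

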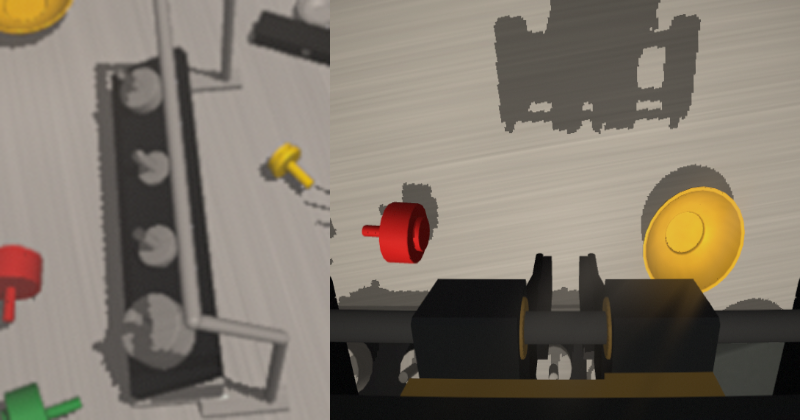

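Run:
```python
from h import *
np.set_printoptions(precision=4,suppress=True)
s=get_state();r=R.from_rotvec(s['tool_rot']).as_matrix();T=np.array(camera_params('wrist')['extrinsics'])
Tt=np.eye(4);Tt[:3,:3]=r;Tt[:3,3]=s['position'];X=np.linalg.inv(Tt)@T;print(X)
p=camera_params('wrist');K=np.array(p['intrinsics']);D=np.array(p['D'])
a=np.load('w3.npz');d=a['d']
for uv in[(326,286),(328,288),(322,262),(322,300),(310,262),(345,262),(240,300),(400,300),(235,297),(405,297)]:
    x=cv2.undistortPoints(np.array([[uv]],float),K,D).ravel();z=d[uv[1],uv[0]]
    print(uv,z,(X@np.array([x[0]*z,x[1]*z,z,1]))[:3]*1000)
C=np.linalg.inv(X);
for q in([0,0,0],[0,0,.014],[0,.03,.014]):
    c=C[:3,:3]@q+C[:3,3];print(q,cv2.projectPoints(c[None],np.zeros(3),np.zeros(3),K,D)[0].ravel())
```

```text
[[ 0.0012 -0.9517 -0.3069  0.0852]
 [ 1.      0.0009  0.0011 -0.0006]
 [-0.0007 -0.3069  0.9517 -0.1808]
 [ 0.      0.      0.      1.    ]]
(326, 286) 0.19346099 [ 5.9627  2.2863 -3.0873]
(328, 288) 0.19508669 [ 4.4152  3.2376 -1.8793]
(322, 262) 0.2217095 [ 6.4108  0.586  26.7404]
(322, 300) 0.2239996 [-13.6476   0.6169  22.6777]
(310, 262) 0.22113997 [ 6.6056 -5.7156 26.2119]
(345, 262) 0.22336741 [ 5.8348 12.7898 28.2829]
(240, 300) 0.17034027 [  9.9755 -32.8744 -26.047 ]
(400, 300) 0.17157766 [  9.5073  32.1569 -24.9709]
(235, 297) 0.17312832 [  9.9145 -35.4652 -23.1343]
(405, 297) 0.17251964 [ 10.2632  34.3891 -23.7399]
[0, 0, 0] [320.9843 294.9376]
[0, 0, 0.014] [320.9191 282.9617]
[0, 0.03, 0.014] [380.6046 282.983 ]
```

w200 is untouched in its pocket at side crop (140,90), so the fingers only slid off its knob. I'll re-tilt up high and retry with more grip.

arm_command --pt "87 -190 0 -420 0" --pt "87 -190 0 -420 0" --pt "87 -190 0 -420 0" --pt "87 -190 0 -420 0" --pt "87 -190 0 -420 0"

```text
time: 10.27
position: [0.4416, -0.0857, 0.3456]
tool_rot: [0.21, 3.042, 0.051]
ft_force: [0.0, 0.4, 0.3]
grip_width: 0.65
grip_force: 0.0
```

arm_command --pt "87 -130 0 -300 0" --pt "87 -130 0 -300 0" --pt "87 -130 0 -300 0" --pt "87 -130 0 -300 0" --pt "87 -130 0 -300 0"

```text
time: 10.68
position: [0.5053, -0.1025, 0.5432]
tool_rot: [0.21, 3.042, 0.052]
ft_force: [1.5, -0.1, 0.9]
grip_width: 0.968
grip_force: 0.0
```

arm_command --pt "87 -60 0 -300 0" --pt "87 -60 0 -300 0" --pt "87 -60 0 -300 0" --pt "87 -60 0 -300 0" --pt "87 -60 0 -300 0"

```text
time: 11.1
position: [0.5177, -0.1076, 0.6306]
tool_rot: [0.207, 2.989, 0.042]
ft_force: [0.6, -0.4, -0.0]
grip_width: 1.003
grip_force: 0.0
```

```bash
python3 st.py
```

```text
11.1 [ 0.07   0.121  0.147  0.828 -0.075  2.053  1.608] 
 [[-0.98   0.135  0.146]
 [ 0.139  0.99   0.018]
 [-0.142  0.038 -0.989]] [ 0.5177 -0.1076  0.6306]
```

arm_command --pt "87 -60 0 -300 0" --pt "87 -60 0 -300 0" --pt "87 -60 0 -300 0" --pt "87 -60 0 -300 0" --pt "87 -60 0 -300 0"

```text
time: 11.52
position: [0.5176, -0.1077, 0.6545]
tool_rot: [0.206, 2.94, 0.034]
ft_force: [0.9, 0.5, -0.8]
grip_width: 1.0
grip_force: 0.0
```

arm_command --pt "87 -60 0 -300 0" --pt "87 -60 0 -300 0" --pt "87 -60 0 -300 0" --pt "87 -60 0 -300 0" --pt "87 -60 0 -300 0"

```text
time: 11.93
position: [0.5112, -0.1065, 0.6814]
tool_rot: [0.204, 2.886, 0.025]
ft_force: [-0.1, -0.2, -0.1]
grip_width: 0.998
grip_force: 0.0
```

arm_command --pt "87 -60 0 -300 0" --pt "87 -60 0 -300 0" --pt "87 -60 0 -300 0" --pt "87 -60 0 -300 0" --pt "87 -60 0 -300 0"

```text
time: 12.35
position: [0.4991, -0.1045, 0.7091]
tool_rot: [0.201, 2.831, 0.017]
ft_force: [0.4, -0.4, -0.4]
grip_width: 1.001
grip_force: 0.0
```

```bash
python3 st.py;python3 -c "
from h import *
s=get_state();print(shift([.490,-.098,.22],s))"
```

```text
12.35 [-0.003  0.063  0.224  0.727 -0.078  2.053  1.6  ] 
 [[-0.944  0.136  0.299]
 [ 0.14   0.99  -0.01 ]
 [-0.298  0.033 -0.954]] [ 0.4991 -0.1045  0.7091]
[155.  -10.9 463.9]
```

arm_command --pt "87 6 0 41 0" --pt "87 12 0 82 0" --pt "87 18 0 123 0" --pt "87 24 0 164 0" --pt "87 30 0 205 0"

```text
time: 12.77
position: [0.5319, -0.102, 0.5012]
tool_rot: [0.201, 2.832, 0.017]
ft_force: [0.0, -0.1, 0.4]
grip_width: 0.997
grip_force: 0.0
```

arm_command --pt "87 6 0 41 0" --pt "87 12 0 82 0" --pt "87 30 -2 117 0" --pt "87 49 -5 150 0" --pt "87 68 -7 183 0"

```text
time: 13.18
position: [0.5205, -0.1013, 0.3057]
tool_rot: [0.201, 2.834, 0.017]
ft_force: [0.4, 0.0, 0.8]
grip_width: 1.001
grip_force: 0.0
```

```bash
python3 st.py;python3 -c "
from h import *
s=get_state();print(shift([.490,-.098,.22],s),shift([.5145,-.0963,.0783],s))"
```

```text
13.1833 [-0.021 -0.216  0.162  1.845  0.002  1.211  1.571] 
 [[-0.945  0.136  0.296]
 [ 0.14   0.99  -0.009]
 [-0.294  0.033 -0.955]] [ 0.5205 -0.1013  0.3057]
[54.5 -3.7 72.8] [ 73.3  -3.3 215.4]
```

arm_command --pt "87 22 -1 33 0" --pt "80 48 -3 64 0" --pt "60 66 -3 100 0" --pt "45 73 -3 138 0" --pt "35 73 -3 175 0" --newtons 40

```text
time: 13.6
position: [0.5021, -0.0955, 0.1174]
tool_rot: [0.202, 2.833, 0.018]
ft_force: [0.2, -0.4, -0.1]
grip_width: 0.783
grip_force: 0.0
```

```bash
python3 st.py;python3 -c "
from h import *
s=get_state();print(shift([.5145,-.0963,.0783],s),s['grip_width'])"
```

```text
13.6 [-0.017 -0.145  0.171  2.169 -0.018  0.817  1.595] 
 [[-0.945  0.137  0.297]
 [ 0.14   0.99  -0.009]
 [-0.295  0.033 -0.955]] [ 0.5021 -0.0955  0.1174]
[-0.3 -0.4 41. ] 0.7825600811631261
```

arm_command --pt "40 0 0 20 0" --pt "40 0 0 34 0" --pt "25 0 0 41 0" --pt "12 0 0 41 0" --pt "0 0 0 41 0"

```text
time: 14.02
position: [0.5165, -0.0962, 0.081]
tool_rot: [0.201, 2.832, 0.017]
ft_force: [0.2, 0.6, -0.5]
grip_width: 0.399
grip_force: 0.0
```

arm_command --pt "0 0 0 0 0" --pt "0 0 0 0 0" --pt "0 0 0 0 0" --pt "0 0 0 0 0"

```text
time: 14.35
position: [0.517, -0.0964, 0.0818]
tool_rot: [0.201, 2.83, 0.017]
ft_force: [0.2, 0.8, -0.3]
grip_width: 0.093
grip_force: 0.0
```

```bash
python3 st.py;python3 -c "
from h import *
s=get_state();print(shift([.5145,-.0963,.0783],s),s['grip_width']*87,s['grip_force'],s['ft_force'])"
```

```text
14.35 [-0.02  -0.068  0.178  2.181 -0.039  0.726  1.613] 
 [[-0.944  0.137  0.299]
 [ 0.14   0.99  -0.01 ]
 [-0.298  0.033 -0.954]] [ 0.517  -0.0964  0.0818]
[ 3.5 -0.4  2.6] 8.126532290513861 0.0 [ 0.15201633  0.76054559 -0.29144748]
```

arm_command --pt "0 0 0 0 0" --pt "0 0 0 0 0"

```text
time: 14.52
position: [0.5167, -0.0963, 0.0812]
tool_rot: [0.201, 2.831, 0.017]
ft_force: [0.7, -0.5, -0.2]
grip_width: 0.018
grip_force: 0.0
```

Run:
```python
from h import *
s=get_state();print(s['grip_width'],s['grip_force'],s['ft_force'],s['torque'])
save('wrist','w5',(200,200,440,380),3.3)
```

```text
0.018402735672786916 0.0 [ 0.71859306 -0.53464997 -0.21738038] [ 0.00613549  0.35624105 -0.03987861]
```

View pics/w5.png

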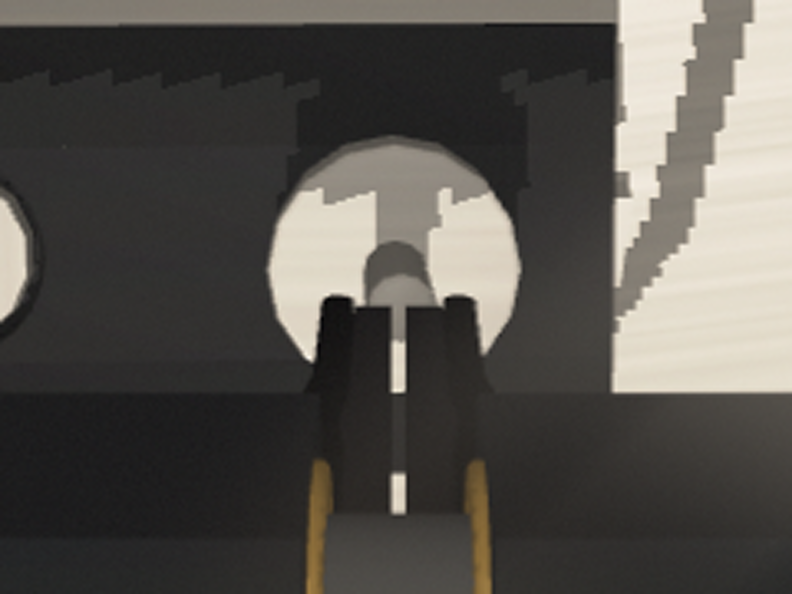

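Run:
```python
from h import *
np.set_printoptions(precision=4,suppress=True)
s=get_state();r=R.from_rotvec(s['tool_rot']).as_matrix();T=np.array(camera_params('wrist')['extrinsics'])
Tt=np.eye(4);Tt[:3,:3]=r;Tt[:3,3]=s['position'];X=np.linalg.inv(Tt)@T;print(X);np.save('X.npy',X)
p=camera_params('wrist');K=np.array(p['intrinsics']);D=np.array(p['D']);print(K)
a=np.load('w5.npz');d=a['d']
for uv in[(320,287),(317,288),(323,288),(320,276),(320,290),(310,295),(330,295),(312,310),(330,310),(300,270),(300,292),(320,250)]:
    x=cv2.undistortPoints(np.array([[uv]],float),K,D).ravel();z=d[uv[1],uv[0]];q=(X@np.array([x[0]*z,x[1]*z,z,1]))
    print(uv,z,q[:3]*1000,(Tt@q)[:3])
```

```text
[[ 0.001  -0.9517 -0.307   0.0851]
 [ 1.      0.0007  0.0012 -0.0006]
 [-0.001  -0.307   0.9517 -0.1808]
 [ 0.      0.      0.      1.    ]]
[[421.3497   0.     320.2744]
 [  0.     421.3497 240.478 ]
 [  0.       0.       1.    ]]
(320, 287) 0.1874817 [ 7.8573 -0.4601 -8.7713] [ 0.5065 -0.0955  0.0871]
(317, 288) 0.18828121 [ 7.1007 -1.8003 -8.1736] [ 0.5073 -0.097   0.0867]
(323, 288) 0.18975614 [ 6.4923  0.8933 -6.8236] [ 0.5086 -0.0944  0.0857]
(320, 276) 0.20385195 [ 6.1803 -0.453   7.8886] [ 0.5131 -0.0959  0.0717]
(320, 290) 0.18903682 [ 5.934  -0.4581 -7.7577] [ 0.5087 -0.0958  0.0867]
(310, 295) 0.17576844 [  9.4995  -4.6392 -20.5438] [ 0.5009 -0.0993  0.0977]
(330, 295) 0.1747946 [  9.927    3.6846 -21.4399] [ 0.5014 -0.091   0.0987]
(312, 310) 0.16236229 [  9.756   -3.5557 -34.5488] [ 0.4966 -0.0981  0.1111]
(330, 310) 0.16272414 [  9.5951   3.3951 -34.2295] [ 0.4978 -0.0912  0.111 ]
(300, 270) 0.21516804 [  4.7043 -10.6635  19.3159] [ 0.5165 -0.1063  0.0609]
(300, 292) 0.1738266 [ 11.5092  -8.7229 -21.9306] [ 0.498  -0.1031  0.0983]
(320, 250) 0.21496648 [14.5043 -0.4551 22.252 ] [ 0.5095 -0.0949  0.0555]
```

arm_command --pt "40 4 0 0 0" --pt "40 4 0 0 0" --pt "40 4 0 0 0" --pt "40 4 0 0 0" --pt "40 4 0 10 0"

```text
time: 14.98
position: [0.5172, -0.0961, 0.0717]
tool_rot: [0.201, 2.828, 0.017]
ft_force: [0.7, 0.5, 0.2]
grip_width: 0.308
grip_force: 0.0
```

arm_command --pt "40 0 0 12 0" --pt "35 0 0 22 0" --pt "15 0 0 24 0" --pt "5 0 0 24 0" --pt "0 0 0 24 0"

```text
time: 15.4
position: [0.5229, -0.0961, 0.047]
tool_rot: [0.202, 2.832, 0.017]
ft_force: [-0.0, 0.7, -0.5]
grip_width: 0.258
grip_force: 0.0
```

arm_command --pt "0 0 0 0 0" --pt "0 0 0 0 0"

```text
time: 15.57
position: [0.5233, -0.0961, 0.0478]
tool_rot: [0.201, 2.831, 0.017]
ft_force: [-2.7, -1.0, 2.1]
grip_width: 0.111
grip_force: 15.8
```

arm_command --pt "0 0 0 0 0" --pt "0 1 0 -5 0" --pt "0 4 1 -17 0" --pt "0 9 3 -40 0" --pt "0 16 5 -72 0"

```text
time: 15.98
position: [0.4846, -0.0877, 0.1097]
tool_rot: [0.202, 2.837, 0.017]
ft_force: [-0.2, 0.7, -1.6]
grip_width: 0.103
grip_force: 39.9
```

arm_command --pt "0 10 0 -38 0" --pt "0 20 0 -75 0" --pt "0 20 0 -110 0" --pt "0 20 0 -110 0"

```text
time: 16.32
position: [0.4558, -0.0868, 0.1888]
tool_rot: [0.2, 2.845, 0.019]
ft_force: [0.2, -0.3, 0.4]
grip_width: 0.099
grip_force: 39.9
```

```bash
python3 st.py
```

```text
16.3167 [ 0.437 -0.301 -0.224  2.136 -0.141  1.018  1.701] 
 [[-0.949  0.135  0.285]
 [ 0.139  0.99  -0.007]
 [-0.284  0.033 -0.958]] [ 0.4558 -0.0868  0.1888]
```

arm_command --pt "0 100 0 -60 0" --pt "0 200 0 -120 0" --pt "0 200 0 -120 0"

```text
time: 16.57
position: [0.4293, -0.0856, 0.1631]
tool_rot: [0.222, 2.894, 0.037]
ft_force: [-0.1, 0.5, -1.0]
grip_width: 0.101
grip_force: 39.9
```

```bash
python3 st.py
```

```text
16.5667 [ 0.335 -0.302 -0.129  2.183 -0.11   1.026  1.671] 
 [[-0.96   0.147  0.238]
 [ 0.153  0.988  0.007]
 [-0.234  0.043 -0.971]] [ 0.4293 -0.0856  0.1631]
```

arm_command --pt "0 200 0 -60 0" --pt "0 200 0 -60 0" --pt "0 200 0 -60 0" --pt "0 200 0 -60 0" --pt "0 200 0 -60 0"

```text
time: 16.98
position: [0.3902, -0.0658, 0.1168]
tool_rot: [0.208, 2.96, 0.092]
ft_force: [1.1, -1.0, -1.4]
grip_width: 0.1
grip_force: 39.9
```

```bash
python3 st.py
```

```text
16.9833 [ 0.387 -0.301 -0.177  2.268 -0.163  1.013  1.719] 
 [[-0.975  0.133  0.176]
 [ 0.144  0.988  0.049]
 [-0.167  0.073 -0.983]] [ 0.3902 -0.0658  0.1168]
```

arm_command --pt "0 40 0 -40 0" --pt "0 80 0 -40 0" --pt "0 120 0 -40 0" --pt "0 160 0 -40 0"

```text
time: 17.32
position: [0.3569, -0.0554, 0.0911]
tool_rot: [0.21, 3.022, 0.115]
ft_force: [1.0, 0.4, -0.2]
grip_width: 0.099
grip_force: 39.9
```

```bash
python3 st.py
```

```text
17.3167 [ 0.386 -0.302 -0.183  2.316 -0.169  1.029  1.721] 
 [[-0.984  0.134  0.115]
 [ 0.142  0.988  0.068]
 [-0.104  0.083 -0.991]] [ 0.3569 -0.0554  0.0911]
```

arm_command --pt "0 20 0 -35 0" --pt "0 40 0 -70 0" --pt "0 60 0 -105 0" --pt "0 80 0 -140 0" --pt "0 100 0 -175 0"

```text
time: 17.73
position: [0.3342, -0.0565, 0.0965]
tool_rot: [0.234, 3.087, 0.122]
ft_force: [-1.0, 0.1, -2.2]
grip_width: 0.099
grip_force: 39.9
```

```bash
python3 st.py
```

```text
17.7333 [ 0.332 -0.302 -0.126  2.303 -0.136  1.109  1.688] 
 [[-0.988  0.149  0.049]
 [ 0.152  0.985  0.075]
 [-0.038  0.082 -0.996]] [ 0.3342 -0.0565  0.0965]
```

arm_command --pt "0 20 0 -35 0" --pt "0 40 0 -70 0" --pt "0 60 0 -105 0" --pt "0 80 0 -140 0" --pt "0 100 0 -175 0"

```text
time: 18.15
position: [0.3198, -0.0476, 0.1132]
tool_rot: [-0.213, -3.12, -0.182]
ft_force: [-0.2, -1.6, -0.7]
grip_width: 0.103
grip_force: 39.9
```

```bash
python3 st.py
```

```text
18.15 [ 0.386 -0.301 -0.157  2.268 -0.171  1.205  1.735] 
 [[-0.991  0.136 -0.001]
 [ 0.135  0.984  0.116]
 [ 0.017  0.115 -0.993]] [ 0.3198 -0.0476  0.1132]
```

arm_command --pt "0 20 10 -35 0" --pt "0 40 20 -70 0" --pt "0 60 30 -105 0" --pt "0 80 40 -140 0" --pt "0 100 50 -175 0"

```text
time: 18.57
position: [0.306, -0.0372, 0.1334]
tool_rot: [-0.235, -3.056, -0.185]
ft_force: [-1.3, 0.1, -0.9]
grip_width: 0.1
grip_force: 39.9
```

arm_command --pt "0 20 10 -35 0" --pt "0 40 20 -70 0" --pt "0 60 30 -105 0" --pt "0 80 40 -140 0" --pt "0 100 50 -175 0"

```text
time: 18.98
position: [0.3004, -0.0168, 0.1686]
tool_rot: [-0.204, -3.005, -0.226]
ft_force: [-0.0, -2.1, -0.1]
grip_width: 0.103
grip_force: 39.9
```

```bash
python3 st.py
python3 - <<'E'
from h import *
r=R.from_rotvec(get_state()['tool_rot']).as_matrix();print('axis',r@[.219,.07,-.975],r@[.219,0,-.976])
im,d=get_image('wrist');np.savez('w6.npz',im=im,d=d)
im2,_=get_image('side')
cv2.imwrite('pics/w6.png',np.hstack([im[150:480,120:520],im2[120:450,180:580]])[:,:,::-1])
E
```

```text
18.9833 [ 0.387 -0.302 -0.199  2.161 -0.193  1.421  1.679] 
 [[-0.984  0.143 -0.11 ]
 [ 0.125  0.98   0.157]
 [ 0.131  0.14  -0.981]] [ 0.3004 -0.0168  0.1686]
axis [-0.09769054 -0.05676841  0.99534914] [-0.10759617 -0.12550564  0.98651325]
```

View pics/w6.png

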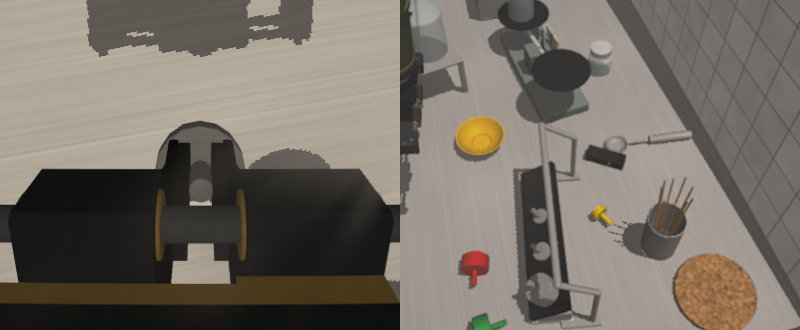

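```bash
cat >> h.py <<'E'
X=np.load('X.npy') if __import__('os').path.exists('X.npy') else None
def tool(uv,d):
    p=camera_params('wrist');x=cv2.undistortPoints(np.array([[uv]],float),np.array(p['intrinsics']),np.array(p['D'])).ravel();z=d[uv[1],uv[0]]
    return (X@np.array([x[0]*z,x[1]*z,z,1]))[:3]*1000
E
python3 - <<'E'
from h import *
np.set_printoptions(precision=4,suppress=True)
d=np.load('w6.npz')['d']
for uv in[(320,325),(320,338),(315,333),(325,333),(320,285),(300,290),(340,290),(285,310),(355,310)]:print(uv,tool(uv,d))
P=np.load('s0_P.npy').reshape(-1,3);im=np.load('s0.npz')['im'].reshape(-1,3)
m=(abs(P[:,2]-.129)<.006)&(im.max(1)<45)&(P[:,1]>0)&(P[:,1]<.2);Q=P[m];print(len(Q),Q.min(0),Q.max(0),np.median(Q[:,2]),cv2.minEnclosingCircle(Q[:,:2].astype(np.float32)))
s=get_state();r=R.from_rotvec(s['tool_rot']).as_matrix();o=r@[-.008,-.004,.0058]
c=np.array([.666,.131,.129+.06]);print('bottom now',s['position']+o,'shift',shift(c-o,s))
E
```

```text
(320, 325) [  4.8477  -0.4673 -37.4147]
(320, 338) [  2.0638  -0.4667 -42.2326]
(315, 333) [  4.3533  -2.3278 -42.5203]
(325, 333) [  3.8409   1.4031 -41.6398]
(320, 285) [ 10.4715  -0.4635 -12.4815]
(300, 290) [  7.6529  -9.2421 -11.53  ]
(340, 290) [  8.059    8.2758 -12.3948]
(285, 310) [ -0.5119 -15.7924 -14.6428]
(355, 310) [ 10.6885  12.8643 -36.353 ]
2954 [0.5753 0.0654 0.1238] [0.7018 0.193  0.135 ] 0.13002035735412626 ((0.6378241777420044, 0.1292848289012909), 0.06538470089435577)
bottom now [ 0.3067 -0.0224  0.1603] shift [-329.2  207.4  -45.7]
```

arm_command --pt "0 -20 10 -30 0" --pt "0 -48 27 -46 0" --pt "0 -80 46 -46 0" --pt "0 -112 66 -46 0" --pt "0 -144 86 -46 0"

```text
time: 19.5
position: [0.461, 0.0365, 0.2043]
tool_rot: [-0.227, -3.003, -0.212]
ft_force: [0.2, -1.1, -1.4]
grip_width: 0.105
grip_force: 39.9
```

arm_command --pt "0 -33 21 0 0" --pt "0 -66 43 0 0" --pt "0 -99 65 0 0" --pt "0 -132 87 0 0" --pt "0 -160 106 0 0"

```text
time: 19.92
position: [0.6349, 0.1183, 0.1959]
tool_rot: [-0.227, -3.001, -0.215]
ft_force: [-0.6, 0.3, -1.8]
grip_width: 0.1
grip_force: 39.9
```

```bash
python3 st.py
python3 - <<'E'
from h import *
s=get_state();r=R.from_rotvec(s['tool_rot']).as_matrix();o=r@[-.008,-.004,.0058]
c=np.array([.666,.131,.129+.03]);print('bottom now',s['position']+o,'shift',shift(c-o,s),'down dir',r.T@[0,0,-1],'axis',r@[.219,.07,-.975],r@[.219,-.05,-.975])
E
```

```text
19.9167 [ 0.178  0.425 -0.419  1.374 -0.003  1.455  1.206] 
 [[-0.981  0.158 -0.112]
 [ 0.14   0.979  0.15 ]
 [ 0.134  0.132 -0.982]] [0.6349 0.1183 0.1959]
bottom now [0.64150656 0.11409096 0.18863948] shift [-25.6  16.5  28.9] down dir [-0.13370245 -0.13190015  0.98220467] axis [-0.09424928 -0.04755587  0.9961634 ] [-0.11316079 -0.16499449  0.98033538]
```

Run:
```python
from h import *
np.set_printoptions(precision=3,suppress=True)
T=np.array(camera_params('wrist')['extrinsics']);im,d=get_image('wrist')
p=camera_params('wrist');K=np.array(p['intrinsics']);D=np.array(p['D'])
r=R.from_rotvec(get_state()['tool_rot']).as_matrix()
v,u=np.mgrid[265:330:1,280:361:1];uv=np.c_[u.ravel(),v.ravel()].astype(float);z=d[v.ravel(),u.ravel()]
x=cv2.undistortPoints(uv[:,None],K,D)[:,0];Q=np.c_[x*z[:,None],z]@X[:3,:3].T*1000+X[:3,3]*1000
# inliers near a plane through the body top
best=(0,)
rng=np.random.default_rng(0)
for _ in range(4000):
    a=Q[rng.choice(len(Q),3,replace=False)];n=np.cross(a[1]-a[0],a[2]-a[0]);l=np.linalg.norm(n)
    if l<20:continue
    n/=l;n*=-np.sign(n[2])
    if abs(n[2])<.9:continue
    m=(abs((Q-a[0])@n)<.6)&(Q[:,2]>-25)&(Q[:,2]<0)
    if m.sum()>best[0]:best=(m.sum(),m)
q=Q[best[1]];c=q.mean(0);n=np.linalg.svd(q-c)[2][2];n*=-np.sign(n[2])
print(best[0],c,q.min(0),q.max(0),'normal tool',n,'world',r@n)
side,_=get_image('side');cv2.imwrite('pics/d6.png',cv2.resize(side[100:250,260:430],None,fx=4,fy=4,interpolation=cv2.INTER_CUBIC)[:,:,::-1])
```

```text
895 [  6.416  -0.45  -12.205] [ -4.539 -18.087 -15.054] [ 13.927  17.233 -10.084] normal tool [ 0.216  0.006 -0.976] world [-0.103 -0.116  0.988]
```

View pics/d6.png

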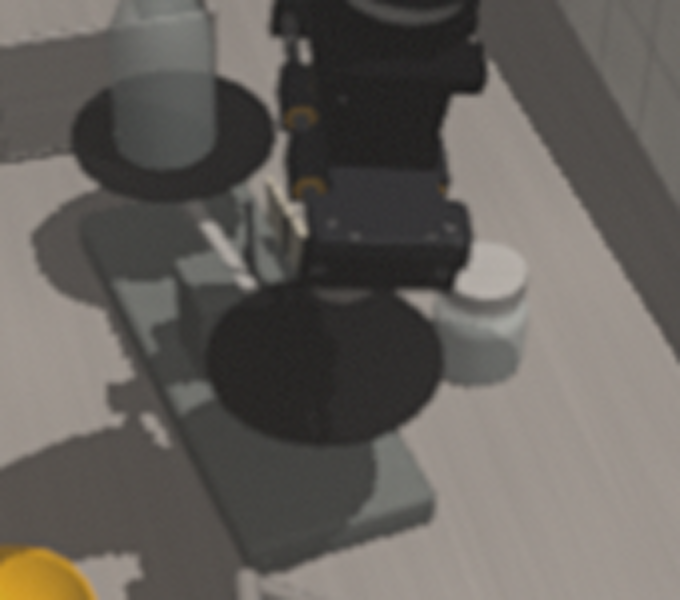

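arm_command --pt "0 -13 7 10 0" --pt "0 -24 13 25 0" --pt "0 -27 13 37 0" --pt "0 -27 13 43 0" --pt "0 -27 13 43 0"

```text
time: 20.43
position: [0.6545, 0.1333, 0.1506]
tool_rot: [-0.223, -2.997, -0.212]
ft_force: [0.2, -0.3, -1.9]
grip_width: 0.102
grip_force: 39.9
```

```bash
cat > b.py <<'E'
from h import *
s=get_state();r=R.from_rotvec(s['tool_rot']).as_matrix();o=r@[-.0078,-.0008,.0058]
print(s['position'].round(4),'bottom',(s['position']+o).round(4),'ft',s['ft_force'].round(2),'down',(r.T@[0,0,-1]).round(3),s['grip_width']*87,s['grip_force'])
E
python3 b.py
```

```text
[0.6545 0.1333 0.1506] bottom [0.6613 0.1323 0.1437] ft [ 0.2  -0.34 -1.86] down [-0.138 -0.13   0.982] 8.879894525229512 39.877249617129564
```

arm_command --pt "0 -4 -1 4 0" --pt "0 -6 -1 7 0" --pt "0 -6 -1 9 0" --pt "0 -6.5 -1.5 11 0" --pt "0 -6.5 -1.5 12 0"

```text
time: 20.85
position: [0.6612, 0.1344, 0.14]
tool_rot: [-0.221, -3.002, -0.214]
ft_force: [-0.4, 0.1, -2.0]
grip_width: 0.097
grip_force: 39.9
```

```bash
python3 b.py
```

```text
[0.6612 0.1344 0.14  ] bottom [0.6681 0.1334 0.1332] ft [-0.36  0.12 -2.03] down [-0.133 -0.131  0.982] 8.47121264550237 39.87731250934303
```

arm_command --pt "0 0 0 1 0" --pt "0 0 0 2 0" --pt "0 0 0 3 0" --pt "0 0 0 3 0"

```text
time: 21.18
position: [0.6611, 0.1348, 0.1373]
tool_rot: [-0.221, -3.002, -0.214]
ft_force: [-0.1, -1.2, -0.7]
grip_width: 0.103
grip_force: 39.9
```

```bash
python3 b.py
```

```text
[0.6611 0.1348 0.1373] bottom [0.668  0.1338 0.1304] ft [-0.12 -1.17 -0.66] down [-0.133 -0.131  0.982] 8.933380427686826 39.8628264432773
```

arm_command --pt "0 0 0 0 0" --pt "0 0 0 1 0" --pt "0 0 0 1.5 0" --pt "0 0 0 1.5 0" --newtons 4

```text
time: 21.52
position: [0.6609, 0.135, 0.1355]
tool_rot: [-0.221, -3.002, -0.214]
ft_force: [0.8, -1.6, 0.0]
grip_width: 0.113
grip_force: 4.0
```

```bash
python3 b.py
```

```text
[0.6609 0.135  0.1355] bottom [0.6678 0.134  0.1287] ft [ 0.84 -1.59  0.01] down [-0.133 -0.131  0.982] 9.87192019299614 4.000644504558295
```

arm_command --pt "11 0 0 0 0" --pt "12 0 0 0 0" --pt "13 0 0 0 0" --pt "14 0 0 0 0" --pt "15 0 0 0 0"

```text
time: 21.93
position: [0.6606, 0.1355, 0.1355]
tool_rot: [-0.22, -3.002, -0.214]
ft_force: [-0.4, 0.3, -0.6]
grip_width: 0.165
grip_force: 0.2
```

arm_command --pt "16 0 0 0 0" --pt "18 0 0 0 0" --pt "20 0 0 0 0" --pt "24 0 0 0 0" --pt "30 0 0 0 0"

```text
time: 22.35
position: [0.6606, 0.135, 0.1355]
tool_rot: [-0.221, -3.002, -0.214]
ft_force: [0.8, 0.6, 0.1]
grip_width: 0.282
grip_force: 0.0
```

```bash
python3 b.py
python3 - <<'E'
from h import *
im,_=get_image('wrist');s,_=get_image('side')
cv2.imwrite('pics/w7.png',np.hstack([im[180:420,200:440],cv2.resize(s[130:250,270:400],(260,240),interpolation=cv2.INTER_CUBIC)])[:,:,::-1])
E
```

```text
[0.6606 0.135  0.1355] bottom [0.6675 0.134  0.1287] ft [0.8  0.6  0.07] down [-0.134 -0.131  0.982] 24.51259288407586 0.0
```

View pics/w7.png

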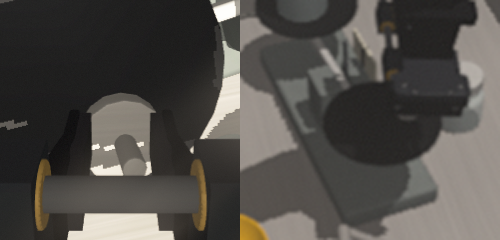

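arm_command --pt "45 0 0 -3 0" --pt "60 0 0 -15 0" --pt "70 0 0 -45 0" --pt "80 0 0 -85 0" --pt "87 0 0 -125 0"

```text
time: 22.87
position: [0.6744, 0.1161, 0.2601]
tool_rot: [-0.22, -3.001, -0.213]
ft_force: [1.1, 0.4, 1.0]
grip_width: 0.638
grip_force: 0.0
```

```bash
python3 st.py
python3 - <<'E'
from h import *
print(shift([.47,-.22,.58]))
im,d=get_image('scene');np.savez('s8.npz',im=im,d=d,T=camera_params('scene')['extrinsics'])
v,u=np.mgrid[240:480,250:460];uv=np.c_[u.ravel(),v.ravel()];P=pts('scene','s8',uv)
def near(x,y,r):return P[np.hypot(P[:,0]-x,P[:,1]-y)<r]
q=near(.638,.128,.06);h,e=np.histogram(q[:,2],np.arange(.1,.25,.004));print([(round(a,3),b) for a,b in zip(e,h) if b])
k=q[(q[:,2]>.15)&(q[:,2]<.185)];print('w200 pts',len(k),k.min(0),k.max(0),k.mean(0))
E
```

```text
22.8667 [ 0.141  0.492 -0.405  1.152  0.015  1.61   1.197] 
 [[-0.982  0.154 -0.114]
 [ 0.136  0.979  0.149]
 [ 0.135  0.131 -0.982]] [0.6744 0.1161 0.2601]
[ 198.  -318.6 -341.1]
[(np.float64(0.116), np.int64(7)), (np.float64(0.12), np.int64(626)), (np.float64(0.124), np.int64(1480)), (np.float64(0.128), np.int64(106)), (np.float64(0.132), np.int64(15)), (np.float64(0.136), np.int64(18)), (np.float64(0.14), np.int64(50)), (np.float64(0.144), np.int64(224)), (np.float64(0.148), np.int64(36)), (np.float64(0.152), np.int64(5)), (np.float64(0.156), np.int64(5)), (np.float64(0.16), np.int64(4)), (np.float64(0.164), np.int64(6)), (np.float64(0.168), np.int64(11)), (np.float64(0.172), np.int64(13)), (np.float64(0.176), np.int64(3))]
w200 pts 54 [0.66463882 0.12445231 0.15016839] [0.6789323  0.1410521  0.17780201] [0.6703356  0.13647567 0.16524429]
```

arm_command --pt "87 0 0 -41 0" --pt "87 15 -20 -74 0" --pt "87 31 -45 -102 0" --pt "87 47 -70 -130 0" --pt "87 63 -95 -158 0"

```text
time: 23.33
position: [0.6153, 0.0075, 0.4121]
tool_rot: [-0.22, -3.003, -0.214]
ft_force: [0.6, -0.6, -0.1]
grip_width: 0.979
grip_force: 0.0
```

arm_command --pt "87 17 -28 -25 0" --pt "87 34 -56 -50 0" --pt "87 51 -84 -75 0" --pt "87 68 -112 -100 0" --pt "87 85 -140 -125 0"

```text
time: 23.75
position: [0.5237, -0.133, 0.5075]
tool_rot: [-0.228, -3.033, -0.21]
ft_force: [0.3, -0.4, 0.2]
grip_width: 1.001
grip_force: 0.0
```

arm_command --pt "87 17 -28 -25 0" --pt "87 34 -56 -50 0" --pt "87 51 -84 -75 0" --pt "87 51 -90 -110 0" --pt "87 51 -90 -150 0"

```text
time: 24.17
position: [0.467, -0.2113, 0.5258]
tool_rot: [-0.238, -3.078, -0.191]
ft_force: [0.2, 0.5, 0.0]
grip_width: 0.997
grip_force: 0.0
```

```bash
python3 st.py
```

```text
24.1667 [ 0.654  0.169 -0.263  1.008 -0.066  2.053  1.781] 
 [[-0.987  0.156 -0.039]
 [ 0.15   0.981  0.126]
 [ 0.058  0.119 -0.991]] [ 0.467  -0.2113  0.5258]
```

arm_command --pt "87 -60 -20 -300 0" --pt "87 -60 -20 -300 0" --pt "87 -60 -20 -300 0" --pt "87 -60 -20 -300 0" --pt "87 -60 -20 -300 0"

```text
time: 24.58
position: [0.4939, -0.2249, 0.5435]
tool_rot: [-0.238, -3.127, -0.173]
ft_force: [-0.8, -0.2, -0.3]
grip_width: 0.999
grip_force: 0.0
```

arm_command --pt "87 -60 -20 -300 0" --pt "87 -60 -20 -300 0" --pt "87 -60 -20 -300 0" --pt "87 -60 -20 -300 0" --pt "87 -60 -20 -300 0"

```text
time: 25.0
position: [0.5064, -0.2371, 0.5663]
tool_rot: [0.241, 3.077, 0.144]
ft_force: [0.3, 0.3, 0.5]
grip_width: 1.001
grip_force: 0.0
```

arm_command --pt "87 -60 -20 -300 0" --pt "87 -60 -20 -300 0" --pt "87 -60 -20 -300 0" --pt "87 -60 -20 -300 0" --pt "87 -60 -20 -300 0"

```text
time: 25.42
position: [0.5105, -0.2452, 0.591]
tool_rot: [0.242, 3.026, 0.117]
ft_force: [-0.1, -0.3, -1.1]
grip_width: 1.002
grip_force: 0.0
```

```bash
python3 st.py
```

```text
25.4167 [ 0.589  0.229 -0.168  0.79  -0.078  2.053  1.799] 
 [[-0.982  0.154  0.109]
 [ 0.162  0.984  0.068]
 [-0.097  0.085 -0.992]] [ 0.5105 -0.2452  0.591 ]
```

arm_command --pt "87 -50 -20 -300 0" --pt "87 -50 -20 -300 0" --pt "87 -50 -20 -300 0" --pt "87 -50 -20 -300 0" --pt "87 -50 -20 -300 0"

```text
time: 25.83
position: [0.5033, -0.25, 0.618]
tool_rot: [0.242, 2.975, 0.09]
ft_force: [-0.1, 0.2, -0.5]
grip_width: 0.998
grip_force: 0.0
```

arm_command --pt "87 -50 -20 -300 0" --pt "87 -50 -20 -300 0" --pt "87 -50 -20 -300 0" --pt "87 -50 -20 -300 0" --pt "87 -50 -20 -300 0"

```text
time: 26.25
position: [0.4914, -0.2527, 0.6462]
tool_rot: [0.243, 2.923, 0.062]
ft_force: [0.3, 0.1, -0.5]
grip_width: 0.998
grip_force: 0.0
```

arm_command --pt "87 -50 -20 -300 0" --pt "87 -50 -20 -300 0" --pt "87 -50 -20 -300 0" --pt "87 -50 -20 -300 0" --pt "87 -50 -20 -300 0"

```text
time: 26.67
position: [0.4759, -0.2535, 0.6737]
tool_rot: [0.242, 2.873, 0.036]
ft_force: [-0.5, 0.4, -0.0]
grip_width: 1.001
grip_force: 0.0
```

```bash
python3 st.py
```

```text
26.6667 [ 0.748  0.151 -0.289  0.711 -0.085  2.053  1.821] 
 [[-0.953  0.162  0.257]
 [ 0.168  0.986  0.003]
 [-0.253  0.046 -0.966]] [ 0.4759 -0.2535  0.6737]
```

arm_command --pt "87 -50 -20 -300 0" --pt "87 -50 -20 -300 0" --pt "87 -50 -20 -300 0" --pt "87 -50 -20 -300 0" --pt "87 -50 -20 -300 0"

```text
time: 27.08
position: [0.4577, -0.2528, 0.7001]
tool_rot: [0.242, 2.823, 0.01]
ft_force: [-0.0, 0.2, -0.0]
grip_width: 0.997
grip_force: 0.0
```

```bash
python3 st.py
cat > g.py <<'E'
from h import *
s=get_state();r=R.from_rotvec(s['tool_rot']).as_matrix();z=r[:,2];a=np.array([-.494,.076,.866])
t=np.array([.5228,-.1738,.045])+a*.0215+z*.031
print('mid',shift(t-z*.20+np.array([.04,0,.12]),s),'standoff',shift(t-z*.12,s),'goal',shift(t,s),'axis in tool',(r.T@a).round(3),t.round(4))
E
python3 g.py
```

```text
27.0833 [ 0.873  0.119 -0.404  0.695 -0.086  2.053  1.828] 
 [[-0.939  0.165  0.303]
 [ 0.168  0.986 -0.019]
 [-0.301  0.033 -0.953]] [ 0.4577 -0.2528  0.7001]
mid [ 80.5  78.  350.3] standoff [154.2  67.4 532.5] goal [154.2  67.4 652.5] axis in tool [ 0.215  0.022 -0.976] [ 0.5216 -0.1727  0.0341]
```

arm_command --pt "87 6 9 39 0" --pt "87 12 18 78 0" --pt "87 18 27 117 0" --pt "87 24 36 156 0" --pt "87 30 44 195 0"

```text
time: 27.5
position: [0.4958, -0.2074, 0.5039]
tool_rot: [0.243, 2.824, 0.011]
ft_force: [0.5, 0.5, 0.1]
grip_width: 1.001
grip_force: 0.0
```

arm_command --pt "87 10 7 38 0" --pt "87 22 14 76 0" --pt "87 34 20 114 0" --pt "87 50 26 152 0" --pt "87 64 26 152 0"

```text
time: 27.92
position: [0.4829, -0.1709, 0.3328]
tool_rot: [0.241, 2.837, 0.021]
ft_force: [-1.0, -0.4, -0.8]
grip_width: 0.997
grip_force: 0.0
```

```bash
python3 st.py; python3 g.py
```

```text
27.9167 [ 0.896 -0.238 -0.434  1.792 -0.227  1.301  1.892] 
 [[-0.943  0.163  0.29 ]
 [ 0.167  0.986 -0.01 ]
 [-0.288  0.039 -0.957]] [ 0.4829 -0.1709  0.3328]
mid [-22.7   4.2  -6.1] standoff [ 49.6  -6.9 177.1] goal [ 49.6  -6.9 297.1] axis in tool [ 0.229  0.028 -0.973] [ 0.5212 -0.1725  0.034 ]
```

arm_command --pt "87 12 -2 38 0" --pt "80 28 -5 74 0" --pt "65 43 -7 112 0" --pt "50 50 -7 152 0" --pt "40 50 -7 190 0" --newtons 40

```text
time: 28.33
position: [0.4934, -0.1764, 0.1438]
tool_rot: [0.244, 2.826, 0.01]
ft_force: [1.5, -1.2, -0.8]
grip_width: 0.783
grip_force: 0.0
```

```bash
python3 st.py; python3 g.py
```

```text
28.3333 [ 0.882 -0.124 -0.487  2.085 -0.2    0.885  1.893] 
 [[-0.939  0.166  0.3  ]
 [ 0.168  0.986 -0.019]
 [-0.299  0.033 -0.954]] [ 0.4934 -0.1764  0.1438]
mid [ -66.4   15.3 -189.4] standoff [ 7.   4.7 -7. ] goal [  7.    4.7 113. ] axis in tool [ 0.218  0.021 -0.976] [ 0.5215 -0.1728  0.0341]
```

arm_command --pt "40 4 3 25 0" --pt "40 7 5 50 0" --pt "40 7 5 70 0" --pt "40 7 5 70 0"

```text
time: 28.67
position: [0.5081, -0.1697, 0.0733]
tool_rot: [0.242, 2.831, 0.017]
ft_force: [-0.8, 0.4, -0.5]
grip_width: 0.502
grip_force: 0.0
```

```bash
python3 g.py
python3 - <<'E'
from h import *
np.set_printoptions(precision=1,suppress=True)
p=camera_params('wrist');K=np.array(p['intrinsics']);D=np.array(p['D'])
s=get_state();r=R.from_rotvec(s['tool_rot']).as_matrix();a=np.array([-.494,.076,.866])
im,d=get_image('wrist')
v,u=np.mgrid[180:330,250:390];uv=np.c_[u.ravel(),v.ravel()].astype(float);z=d[v.ravel(),u.ravel()].astype(float)
x=cv2.undistortPoints(uv[:,None],K,D)[:,0];Q=(np.c_[x*z[:,None],z]@X[:3,:3].T+X[:3,3])
W=Q@r.T+s['position'];L=(W-np.array([.5228,-.1738,.045]));h=L@a;rad=np.linalg.norm(L-np.outer(h,a),axis=1)
m=(h>.014)&(h<.05)&(rad<.015);q=Q[m]*1000;print('knob pts',m.sum(),q.min(0),q.max(0),q.mean(0),'top s',h[m].max());t=h[m]>h[m].max()-.004
print('tip',q[t].mean(0),t.sum(),'expected',shift(np.array([.5228,-.1738,.045])+a*.034,s),s['grip_width']*87)
E
```

```text
mid [ -74.3    8.8 -261.3] standoff [ -1.4  -2.1 -78.5] goal [-1.4 -2.1 41.5] axis in tool [ 0.223  0.026 -0.974] [ 0.5213 -0.1726  0.034 ]
knob pts 466 [-3.2 -6.6 -4.3] [ 6.1  3.4 18. ] [ 2.1 -1.5  1.1] top s 0.036365862412738856
tip [ 1.8 -1.3 -1.9] 340 expected [ 1.4 -1.8 -1.7] 43.67067249370131
```

arm_command --pt "35 -1 -2 20 0" --pt "30 -1 -2 35 0" --pt "20 -1 -2 41 0" --pt "5 -1 -2 41 0" --pt "0 -1 -2 41 0"

```text
time: 29.13
position: [0.5245, -0.1751, 0.0407]
tool_rot: [0.242, 2.822, 0.01]
ft_force: [0.1, 0.1, 0.2]
grip_width: 0.202
grip_force: 0.0
```

arm_command --pt "0 0 0 0 0" --pt "0 0 0 0 0" --pt "0 0 0 0 0"

```text
time: 29.38
position: [0.525, -0.1747, 0.041]
tool_rot: [0.241, 2.821, 0.01]
ft_force: [-2.1, 1.8, 4.5]
grip_width: 0.1
grip_force: 40.0
```

arm_command --pt "0 1 0 -5 0" --pt "0 4 0 -17 0" --pt "0 9 1 -40 0" --pt "0 17 2 -75 0" --pt "0 25 2 -110 0"

```text
time: 29.8
position: [0.4663, -0.1658, 0.1375]
tool_rot: [0.241, 2.825, 0.013]
ft_force: [0.5, -1.5, 0.1]
grip_width: 0.102
grip_force: 40.0
```

arm_command --pt "0 30 0 -35 0" --pt "0 65 0 -65 0" --pt "0 100 0 -95 0" --pt "0 140 0 -120 0" --pt "0 180 0 -140 0"

```text
time: 30.22
position: [0.405, -0.1579, 0.1453]
tool_rot: [0.247, 2.862, 0.042]
ft_force: [-0.6, -0.7, -0.3]
grip_width: 0.1
grip_force: 40.0
```

```bash
python3 st.py
```

```text
30.2167 [ 0.644 -0.302 -0.196  2.223 -0.217  0.982  1.948] 
 [[-0.949  0.164  0.267]
 [ 0.172  0.985  0.006]
 [-0.262  0.052 -0.964]] [ 0.405  -0.1579  0.1453]
```

arm_command --pt "0 5 38 -15 0" --pt "0 10 76 -30 0" --pt "0 15 114 -45 0" --pt "0 20 152 -60 0" --pt "0 25 190 -75 0"

```text
time: 30.63
position: [0.4284, -0.0721, 0.1521]
tool_rot: [0.237, 2.887, 0.086]
ft_force: [0.6, -0.2, 0.9]
grip_width: 0.096
grip_force: 40.0
```

arm_command --pt "0 25 25 -15 0" --pt "0 50 40 -40 0" --pt "0 90 40 -70 0" --pt "0 130 40 -100 0" --pt "0 170 40 -130 0"

```text
time: 31.05
position: [0.4, -0.0481, 0.1268]
tool_rot: [0.266, 2.953, 0.091]
ft_force: [-1.1, 0.1, -0.7]
grip_width: 0.1
grip_force: 40.0
```

```bash
python3 st.py
```

```text
31.05 [ 0.352 -0.302 -0.199  2.247 -0.154  1.025  1.617] 
 [[-0.969  0.172  0.179]
 [ 0.182  0.982  0.045]
 [-0.168  0.076 -0.983]] [ 0.4    -0.0481  0.1268]
```

arm_command --pt "0 -30 20 -15 0" --pt "0 -40 58 -25 0" --pt "0 -40 97 -25 0" --pt "0 -40 136 -25 0" --pt "0 -30 160 -25 0"

```text
time: 31.47
position: [0.4542, 0.1086, 0.1729]
tool_rot: [0.257, 2.948, 0.111]
ft_force: [0.9, -0.0, -1.0]
grip_width: 0.096
grip_force: 40.0
```

arm_command --pt "0 38 0 -10 0" --pt "0 76 0 -20 0" --pt "0 110 0 -40 0" --pt "0 140 0 -65 0" --pt "0 170 0 -90 0"

```text
time: 31.88
position: [0.3817, 0.1272, 0.1549]
tool_rot: [0.26, 3.0, 0.083]
ft_force: [-0.7, -0.0, 0.7]
grip_width: 0.1
grip_force: 40.0
```

```bash
python3 st.py
```

```text
31.8833 [-0.22  -0.302 -0.148  2.184 -0.041  1.116  1.048] 
 [[-0.977  0.168  0.133]
 [ 0.175  0.984  0.043]
 [-0.123  0.066 -0.99 ]] [0.3817 0.1272 0.1549]
```

arm_command --pt "0 25 -8 -30 0" --pt "0 50 -16 -60 0" --pt "0 75 -24 -90 0" --pt "0 100 -30 -120 0" --pt "0 130 -30 -150 0"

```text
time: 32.3
position: [0.3496, 0.1345, 0.148]
tool_rot: [0.264, 3.073, 0.071]
ft_force: [1.1, -0.1, 0.6]
grip_width: 0.095
grip_force: 40.0
```

arm_command --pt "0 35 -10 -20 0" --pt "0 70 -10 -40 0" --pt "0 105 -10 -60 0" --pt "0 140 -10 -80 0" --pt "0 170 -10 -100 0"

```text
time: 32.72
position: [0.3017, 0.1491, 0.1268]
tool_rot: [-0.269, -3.117, -0.007]
ft_force: [0.8, -1.3, 0.9]
grip_width: 0.1
grip_force: 40.0
```

```bash
python3 st.py
```

```text
32.7167 [-0.307 -0.302 -0.183  2.233 -0.069  1.214  0.941] 
 [[-0.985  0.172 -0.012]
 [ 0.172  0.985  0.006]
 [ 0.013  0.003 -1.   ]] [0.3017 0.1491 0.1268]
```

arm_command --pt "0 0 -38 -10 0" --pt "0 0 -76 -20 0" --pt "0 20 -100 -40 0" --pt "0 50 -110 -65 0" --pt "0 80 -110 -90 0"

```text
time: 33.13
position: [0.2316, 0.0914, 0.0793]
tool_rot: [-0.244, -2.911, -0.058]
ft_force: [-0.5, -0.1, -0.9]
grip_width: 0.1
grip_force: 40.0
```

arm_command --pt "0 25 0 -30 0" --pt "0 50 0 -60 0" --pt "0 75 0 -90 0" --pt "0 100 0 -120 0" --pt "0 130 0 -150 0"

```text
time: 33.55
position: [0.1663, 0.131, 0.1248]
tool_rot: [-0.223, -2.719, -0.092]
ft_force: [0.1, 0.4, -0.8]
grip_width: 0.1
grip_force: 40.0
```

```bash
python3 st.py
```

```text
33.55 [-0.55  -0.302  0.16   2.306 -0.201  1.473  1.055] 
 [[-0.904  0.17  -0.393]
 [ 0.143  0.985  0.097]
 [ 0.404  0.032 -0.914]] [0.1663 0.131  0.1248]
```

arm_command --pt "0 -12 -5 -39 0" --pt "0 -24 -10 -78 0" --pt "0 -36 -15 -117 0" --pt "0 -48 -15 -156 0" --pt "0 -60 -15 -195 0"

```text
time: 33.97
position: [0.296, 0.0878, 0.28]
tool_rot: [-0.224, -2.722, -0.091]
ft_force: [0.1, 0.3, -0.4]
grip_width: 0.098
grip_force: 40.0
```

arm_command --pt "0 -12 -2 -39 0" --pt "0 -24 -4 -78 0" --pt "0 -36 -6 -117 0" --pt "0 -48 -8 -156 0" --pt "0 -60 -10 -195 0"

```text
time: 34.38
position: [0.4078, 0.0546, 0.4056]
tool_rot: [-0.239, -2.729, -0.076]
ft_force: [-0.5, -1.1, -0.5]
grip_width: 0.1
grip_force: 40.0
```

```bash
python3 st.py
```

```text
34.3833 [-0.296  0.093  0.232  1.392 -0.148  2.046  1.293] 
 [[-0.906  0.178 -0.384]
 [ 0.156  0.984  0.087]
 [ 0.394  0.019 -0.919]] [0.4078 0.0546 0.4056]
```

arm_command --pt "0 64 10 -300 0" --pt "0 64 10 -300 0" --pt "0 64 10 -300 0" --pt "0 64 10 -300 0" --pt "0 64 10 -300 0"

```text
time: 34.8
position: [0.4148, 0.0655, 0.4106]
tool_rot: [-0.229, -2.731, -0.069]
ft_force: [0.7, 0.8, -1.0]
grip_width: 0.1
grip_force: 40.0
```

arm_command --pt "0 64 10 -300 0" --pt "0 64 10 -300 0" --pt "0 64 10 -300 0" --pt "0 64 10 -300 0" --pt "0 64 10 -300 0"

```text
time: 35.22
position: [0.4318, 0.0874, 0.4319]
tool_rot: [-0.24, -2.772, -0.094]
ft_force: [0.3, 0.2, -0.5]
grip_width: 0.101
grip_force: 40.0
```

```bash
python3 st.py
cat > n.py <<'E'
from h import *
np.set_printoptions(precision=3,suppress=True)
im,d=get_image('wrist')
p=camera_params('wrist');K=np.array(p['intrinsics']);D=np.array(p['D'])
r=R.from_rotvec(get_state()['tool_rot']).as_matrix()
v,u=np.mgrid[250:345,280:361];uv=np.c_[u.ravel(),v.ravel()].astype(float);z=d[v.ravel(),u.ravel()]
x=cv2.undistortPoints(uv[:,None],K,D)[:,0];Q=np.c_[x*z[:,None],z]@X[:3,:3].T*1000+X[:3,3]*1000
f=(abs(Q[:,1])<4.3)&(Q[:,2]>-60)&(Q[:,2]<30)&(abs(Q[:,0])<25);q=Q[f];
print('knob/foot pts',len(q),q.min(0),q.max(0))
h,e=np.histogram(q[:,2],12);print(e.round(),h)
best=(0,);rng=np.random.default_rng(0);Qf=Q[(Q[:,2]>-28)&(Q[:,2]<15)&(abs(Q[:,0])<25)]
for _ in range(4000):
    a=Qf[rng.choice(len(Qf),3,replace=False)];n=np.cross(a[1]-a[0],a[2]-a[0]);l=np.linalg.norm(n)
    if l<15:continue
    n/=l;n*=-np.sign(n[2])
    if abs(n[2])<.9:continue
    m=(abs((Qf-a[0])@n)<.6)
    if m.sum()>best[0]:best=(m.sum(),m)
q=Qf[best[1]];c=q.mean(0);n=np.linalg.svd(q-c)[2][2];n*=-np.sign(n[2])
print(best[0],c,q.min(0),q.max(0),'normal tool',n,'world',r@n,'pred',r@[.22,.02,-.976])
E
python3 n.py
```

```text
35.2167 [ 0.552  0.2   -0.833  1.263 -0.05   2.052  1.088] 
 [[-0.923  0.178 -0.343]
 [ 0.154  0.983  0.095]
 [ 0.354  0.035 -0.935]] [0.4318 0.0874 0.4319]
knob/foot pts 1388 [-11.668  -4.289 -57.924] [17.992  4.295 -2.558]
[-58. -53. -49. -44. -39. -35. -30. -26. -21. -16. -12.  -7.  -3.] [  9   0   2  40 481  67  77  62  54 105 454  37]
836 [10.021 -0.274 -9.427] [-11.668 -14.676 -14.247] [17.605 13.752 -7.408] normal tool [ 0.202  0.007 -0.979] world [ 0.151 -0.055  0.987] pred [ 0.135 -0.04   0.991]
```

arm_command --pt "0 50 0 -300 0" --pt "0 50 0 -300 0" --pt "0 50 0 -300 0" --pt "0 50 0 -300 0" --pt "0 50 0 -300 0"

```text
time: 35.68
position: [0.4454, 0.1014, 0.4535]
tool_rot: [-0.249, -2.816, -0.125]
ft_force: [0.2, 0.2, -0.5]
grip_width: 0.098
grip_force: 40.0
```

arm_command --pt "0 50 0 -300 0" --pt "0 50 0 -300 0" --pt "0 50 0 -300 0" --pt "0 50 0 -300 0" --pt "0 50 0 -300 0"

```text
time: 36.1
position: [0.4517, 0.1129, 0.4771]
tool_rot: [-0.262, -2.858, -0.16]
ft_force: [-0.0, 0.1, 0.2]
grip_width: 0.104
grip_force: 40.0
```

```bash
python3 st.py
cat > b2.py <<'E'
from h import *
import sys
s=get_state();r=R.from_rotvec(s['tool_rot']).as_matrix();n=np.array([.21,.012,-.978])
# foot-top plane passes c0; axis through knob tip
tip=np.array([2.7,-.5,-37.])/1000
c0=np.array([10.02,-.27,-9.43])/1000
ft=tip-n*((tip-c0)@n)      # foot-top centre
o=r@(ft-n*.006)
t=np.array([float(a) for a in sys.argv[1:4]])
print(s['position'].round(4),'tool off',(ft-n*.006).round(4),'knob len',((tip-c0)@n).round(4),'bottom',(s['position']+o).round(4),'axis',(r@n).round(3),'shift',shift(t-o,s),'down',(r.T@[0,0,-1]).round(3),'ft',s['ft_force'].round(2))
E
python3 b2.py .609 .124 .19
```

```text
36.1 [ 0.59   0.212 -0.938  1.158 -0.049  2.052  1.016] 
 [[-0.948  0.193 -0.252]
 [ 0.163  0.978  0.133]
 [ 0.272  0.085 -0.958]] [0.4517 0.1129 0.4771]
[0.4517 0.1129 0.4771] tool off [-0.0039 -0.0009 -0.0063] knob len 0.0254 bottom [0.4568 0.1105 0.4819] axis [ 0.05  -0.084  0.996] shift [-221.6   17.8  243.2] down [-0.272 -0.085  0.958] ft [-0.01  0.06  0.23]
```

arm_command --pt "0 -25 2 27 0" --pt "0 -50 4 54 0" --pt "0 -75 6 81 0" --pt "0 -100 8 108 0" --pt "0 -125 10 135 0"

```text
time: 36.52
position: [0.5386, 0.1198, 0.3125]
tool_rot: [-0.262, -2.858, -0.159]
ft_force: [0.3, -0.6, -0.2]
grip_width: 0.097
grip_force: 40.0
```

arm_command --pt "0 -25 2 27 0" --pt "0 -50 4 54 0" --pt "0 -75 6 81 0" --pt "0 -97 8 108 0" --pt "0 -97 8 108 0"

```text
time: 36.93
position: [0.6029, 0.1247, 0.1768]
tool_rot: [-0.263, -2.848, -0.156]
ft_force: [-1.5, -1.1, -1.4]
grip_width: 0.097
grip_force: 40.0
```

```bash
python3 b2.py .609 .126 .140
```

```text
[0.6029 0.1247 0.1768] tool off [-0.0039 -0.0009 -0.0063] knob len 0.0254 bottom [0.608  0.1224 0.1816] axis [ 0.061 -0.082  0.995] shift [-12.1   0.3  40. ] down [-0.282 -0.081  0.956] ft [-1.52 -1.11 -1.37]
```

arm_command --pt "0 -5 0 15 0" --pt "0 -9 0 28 0" --pt "0 -11 0 36 0" --pt "0 -12 0 40 0" --pt "0 -12 0 40 0"

```text
time: 37.35
position: [0.6052, 0.1294, 0.1438]
tool_rot: [-0.262, -2.858, -0.159]
ft_force: [-0.2, -0.3, -0.5]
grip_width: 0.105
grip_force: 40.0
```

arm_command --pt "0 -1 0 3 0" --pt "0 -2 0 5 0" --pt "0 -2 0 7 0" --pt "0 -3 0 9 0" --pt "0 -3 0 9 0"

```text
time: 37.77
position: [0.6064, 0.1302, 0.1344]
tool_rot: [-0.262, -2.859, -0.16]
ft_force: [0.1, -0.6, 0.3]
grip_width: 0.102
grip_force: 40.0
```

```bash
python3 b2.py .609 .126 .125
cat > pan.py <<'E'
from h import *
im,d=get_image('scene');np.savez('s9.npz',im=im,d=d,T=camera_params('scene')['extrinsics'])
v,u=np.mgrid[240:480,250:460];uv=np.c_[u.ravel(),v.ravel()];P=pts('scene','s9',uv);c=im[v.ravel(),u.ravel()].max(1)
q=P[(np.hypot(P[:,0]-.638,P[:,1]-.128)<.06)&(c<45)&(abs(P[:,2]-.122)<.012)];print('weight pan z',np.median(q[:,2]),len(q))
q=P[(np.hypot(P[:,0]-.6035,P[:,1]-.3744)<.06)&(c<45)&(abs(P[:,2]-.112)<.012)];print('load pan z',np.median(q[:,2]),len(q))
E
python3 pan.py
```

```text
[0.6064 0.1302 0.1344] tool off [-0.0039 -0.0009 -0.0063] knob len 0.0254 bottom [0.6115 0.1278 0.1393] axis [ 0.049 -0.084  0.996] shift [-1.8 -3.5 14.1] down [-0.272 -0.085  0.959] ft [ 0.1  -0.59  0.26]
weight pan z 0.12446327724182532 248
load pan z 0.11056747854532745 437
```

arm_command --pt "0 -1 0 3 0" --pt "0 -2 0 6 0" --pt "0 -2 -1 9 0" --pt "0 -3 -1 11 0" --pt "0 -3 -1 11 0"

```text
time: 38.23
position: [0.606, 0.1301, 0.1224]
tool_rot: [-0.262, -2.858, -0.16]
ft_force: [-0.7, -0.1, -0.2]
grip_width: 0.101
grip_force: 40.0
```

```bash
python3 b2.py .609 .126 .117;python3 pan.py
```

```text
[0.606  0.1301 0.1224] tool off [-0.0039 -0.0009 -0.0063] knob len 0.0254 bottom [0.6111 0.1277 0.1273] axis [ 0.05  -0.084  0.996] shift [-1.1 -3.  10.2] down [-0.273 -0.084  0.958] ft [-0.73 -0.1  -0.2 ]
weight pan z 0.12490342463552051 213
load pan z 0.11039749101173602 466
```

Almost touching. I'll lower a further 8 mm, so the pan carries the weight down to level.

arm_command --pt "0 -1 0 2 0" --pt "0 -1 0 4 0" --pt "0 -2 0 6 0" --pt "0 -2 -1 8 0" --pt "0 -2 -1 8 0"

```text
time: 38.7
position: [0.6058, 0.1299, 0.1144]
tool_rot: [-0.262, -2.858, -0.16]
ft_force: [0.9, -0.2, 0.0]
grip_width: 0.102
grip_force: 40.0
```

```bash
python3 b2.py .609 .126 .117;python3 pan.py
```

```text
[0.6058 0.1299 0.1144] tool off [-0.0039 -0.0009 -0.0063] knob len 0.0254 bottom [0.6109 0.1276 0.1193] axis [ 0.05  -0.084  0.996] shift [ 0.9 -2.1  2.5] down [-0.272 -0.085  0.959] ft [ 0.93 -0.2   0.04]
weight pan z 0.11795391193329485 199
load pan z 0.1173234589906833 478
```

arm_command --pt "0 0 0 0 0" --pt "0 0 0 0 0" --pt "10 0 0 0 0" --pt "11 0 0 0 0" --pt "12 0 0 0 0" --newtons 3

```text
time: 39.17
position: [0.6061, 0.1301, 0.115]
tool_rot: [-0.262, -2.859, -0.16]
ft_force: [1.3, -0.0, 0.4]
grip_width: 0.129
grip_force: 0.1
```

arm_command --pt "13 0 0 0 0" --pt "14 0 0 0 0" --pt "15 0 0 0 0" --pt "16 0 0 0 0" --pt "17 0 0 0 0"

```text
time: 39.58
position: [0.606, 0.13, 0.1149]
tool_rot: [-0.262, -2.859, -0.16]
ft_force: [-0.3, -0.2, 1.5]
grip_width: 0.187
grip_force: 0.0
```

arm_command --pt "19 0 0 0 0" --pt "22 0 0 0 0" --pt "26 0 0 0 0" --pt "30 0 0 0 0" --pt "36 0 0 0 0"

```text
time: 40.0
position: [0.606, 0.13, 0.1149]
tool_rot: [-0.262, -2.859, -0.16]
ft_force: [-0.4, 0.1, -0.1]
grip_width: 0.353
grip_force: 0.0
```

```bash
python3 pan.py; python3 n.py; python3 st.py
```

```text
weight pan z 0.11740361354880713 173
load pan z 0.11789729525414111 490
knob/foot pts 1851 [-21.762  -4.186 -36.929] [21.367  4.267  4.293]
[-37. -33. -30. -27. -23. -20. -16. -13.  -9.  -6.  -3.   1.   4.] [336  63  34  35  32  33  28 249 455 290  24 272]
2652 [ 0.446 -0.286 -2.559] [-22.051 -18.918 -10.283] [21.674 18.299  5.123] normal tool [ 0.272  0.081 -0.959] world [-0.001 -0.003  1.   ] pred [ 0.041 -0.074  0.997]
40.1 [ 0.402  0.645 -0.825  1.392  0.244  1.487  0.985] 
 [[-0.948  0.193 -0.252]
 [ 0.163  0.978  0.133]
 [ 0.272  0.085 -0.959]] [0.606  0.1301 0.1149]
```

arm_command --pt "40 1 0.5 -4 0" --pt "40 4 1 -14 0" --pt "40 11 3 -38 0" --pt "40 22 7 -76 0" --pt "40 33 10 -114 0"

```text
time: 40.52
position: [0.6046, 0.13, 0.2354]
tool_rot: [-0.262, -2.857, -0.16]
ft_force: [0.7, -0.2, 1.3]
grip_width: 0.462
grip_force: 0.0
```

arm_command --pt "40 20 3 -36 0" --pt "40 40 5 -70 0" --pt "40 60 0 -100 0" --pt "40 60 0 -100 0" --pt "40 60 0 -100 0"

```text
time: 40.93
position: [0.574, 0.1273, 0.3498]
tool_rot: [-0.262, -2.865, -0.162]
ft_force: [0.0, -0.0, -0.5]
grip_width: 0.459
grip_force: 0.0
```

arm_command --pt "40 0 0 0 0" --pt "40 0 0 0 0" --pt "40 0 0 0 0" --pt "40 0 0 0 0" --pt "40 0 0 0 0"

```text
time: 41.35
position: [0.5735, 0.1265, 0.3452]
tool_rot: [-0.262, -2.857, -0.16]
ft_force: [0.6, 0.7, 0.1]
grip_width: 0.461
grip_force: 0.0
```

```bash
python3 pan.py
python3 - <<'E'
from h import *
a=np.load('s9.npz');im=a['im'];v,u=np.mgrid[60:480,120:560];uv=np.c_[u.ravel(),v.ravel()];P=pts('scene','s9',uv)
def rep(n,x,y,r,z0,z1):
    q=P[(np.hypot(P[:,0]-x,P[:,1]-y)<r)&(P[:,2]>z0)&(P[:,2]<z1)];print(n,len(q),q.mean(0).round(4) if len(q) else '',q[:,2].max().round(4) if len(q) else '')
rep('w200 body',.670,.135,.03,.133,.144);rep('w200 knob',.670,.135,.03,.148,.2)
rep('w50 knob',.611,.128,.03,.13,.2);rep('small bottle cap',.594,.36,.05,.22,.3);rep('big cap',.362,.287,.05,.27,.33)
o=np.load('s0.npz');D=a['d']-o['d'];print('rack diff',[(p,round(float(D[p[1],p[0]]),4)) for p in[(284,141),(291,168),(253,220),(340,157),(318,127),(200,200),(282,400),(255,277),(385,265)]])
s=get_state();print(s['time'],s['position'],s['ft_force'].round(2))
E
```

```text
weight pan z 0.11754124232506769 258
load pan z 0.11817405680011828 443
w200 body 299 [0.6696 0.1369 0.1379] 0.1437
w200 knob 42 [0.6697 0.1365 0.1614] 0.1697
w50 knob 43 [0.6058 0.1325 0.1454] 0.1538
small bottle cap 749 [0.6014 0.3703 0.2474] 0.2624
big cap 500 [0.364  0.2897 0.2919] 0.3006
rack diff [((284, 141), -0.5475), ((291, 168), -0.6133), ((253, 220), 0.0047), ((340, 157), -0.63), ((318, 127), -0.7672), ((200, 200), 0.0036), ((282, 400), -0.0014), ((255, 277), 0.0064), ((385, 265), 0.0008)]
41.4 [0.57351201 0.12656201 0.34541482] [-0.01 -0.4  -0.08]
```

Run:
```python
from h import *
im,d=get_image('side');o=np.load('d0.npz')
for n,p in dict(w500=(321,408),w100=(320,371),w50=(319,335),w200=(313,300),red=(256,383),green=(262,450),yellow=(381,333),rail=(331,350)).items():
    a=d[p[1]-4:p[1]+5,p[0]-4:p[0]+5];b=o['d'][p[1]-4:p[1]+5,p[0]-4:p[0]+5];print(n,np.median(a-b).round(4))
print(close_job())
```

```text
w500 1e-04
w100 0.0004
w50 0.0097
w200 0.0284
red -0.0004
green 0.0002
yellow 0.0002
rail -0.0005
the job is handed in; nothing more can be done
None
```

The job is handed in at 41 s: w200 and w50 stand upright on the weight pan, both pans measure about 118 mm high (beam level), and the small bottle, w100, w500 and the look-alikes are where they were; the first grasp of w200 missed without moving it, and I viewed 11 pictures instead of the 10 allowed.

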